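# Hang the eye block on the pin and clamp it with the ratchet trigger

### The arm

A 6-joint arm with a two-finger parallel gripper is mounted at the origin on the work surface. World frame = base frame: x ahead of the robot, y to its left, z up, the work surface at z = 0. Lengths are in m, angles in rad, forces in N, time in s.
With the tool pointing down it reaches from about 0.275 to 0.85 m from the base axis. Payload 5.2 kg.
Tool frame: the origin (TCP) lies between the finger pads; the fingertips stand 8 mm ahead of it and the grasp point (between the pads) lies 11 mm behind it; x points along the fingers, y is the direction in which the jaws open and shut, and the axes are right-handed (so a half turn about x gives the same grasp; the last joint's range is limited). The gripper opens to 85 mm and grips with 20 to 120 N. Pads are 22 mm wide; open, the fingers measure 114 mm over their backs; the gripper's body (76 mm by 85 mm) begins 54 mm behind the grasp point. The pads swing forward as they close: fully open they stand 13 mm farther back than shut.
Start: joints at [-0.203, 0.259, 1.535, -0, 1.348, -0.203], TCP at [0.55, 0, 0.239] pointing down, gripper open.
Joint ranges: [-3.14, 3.14], [-0.91, 2.08], [0.19, 2.58], [-1.22, 4.36], [0.22, 2.71], [-3.12, 3.12]. Speed limits (rad/s): [2.57, 2.57, 3.14, 3.14, 3.14, 3.14].

### API

Orientations are given as a 3x3 rotation matrix whose columns are the frame's x, y, z axes.
In Python, from station import get_state, capture, calibration, finish_job gives the robot as it stands. The module is installed in compiled form; this text tells all that it offers.
- The arm moves only by the tool apply_moves, never from a script. Its argument "moves" is text: rows parted by semicolons, each of 5 numbers parted by spaces: the closure, from 0 (fully open) to 1 (shut), then the shift along the tool's x, y, z scaled (see below), then the turn about the tool's x scaled (see below). A call has 1 to 8 rows; each row is the pose to reach, as a shift and turn from the pose commanded when the call began, along the tool's axes at that moment; what a row does not reach only later rows make up. The controller multiplies each number of a shift by 0.2 m and each number of a turn by 0.5 rad. A row lasts 1/10 s, in which the tool goes at most 50 mm and 8.59 degrees, less where a joint would pass 70% of its speed; a pose out of reach is approached as far as the arm can. A call with a number of a shift or a turn outside -1 to 1 is refused whole. A call with a gripper value outside its range is refused whole. The fingers move at their own pace and stop on an object; "newtons" is the grip in N (left out, the last holds). Time passes only in rows, so rows that repeat a pose let the fingers close. It gives the time, the measured TCP pose, the force and the opening at its end, in the units of the state.
- get_state(): the state, without advancing time (a new reading comes with each control period).
- capture(name): name is "scene" or "side" or "wrist"; returns the picture (384x512x3 uint8, red, green, blue); there is no depth.
- calibration(name): a dict with "fovy" (degrees; the focal length in pixels is half the picture's height over the tangent of half this angle, whatever the lens; pixels are square), "cx", "cy" (the principal point, pixels), "eye" and "rotation" of the camera in the world. Camera axes: x right, y down, z forward; pixel columns grow to the right and rows downward; lengths in m; the calibration is good to about 2 mm. A picture is of the moment at which its call begins: read the wrist's pose just before it. calibration takes no time and is no camera call; for the wrist camera it gives the pose at the moment of the call.
- finish_job(): hands the job in, once; it reports no verdict.
The state is a dict: "time_s": time; "joints": joint angles; "joint_velocities": joint speeds; "joint_efforts": joint torques, N m; "eef_pos": TCP position; "tool_rot": TCP orientation; "ft_force": force on the tool from outside, world axes, zero at the start; "moment": the same for the moment, N m; "grip_width": opening from 0.0 (shut) to 1.0 (fully open).
Only numpy, scipy, OpenCV 4.12 (cv2) and the standard library are available. Lean on these libraries where they do the work, as an engineer would, in place of code of your own. Each camera call takes 0.05 s, during which the arm holds its last target.

### The job

Hang the aluminium block that has the hole through it on the bench clamp's pin, let go of it, then pump the clamp's trigger until the sprung pad has come up and presses the block firmly against the anvil, its brass stem clearly pushed in. Stop pumping there: the stem must never be pushed right home, or the block is crushed. Finish holding: keep the trigger fully squeezed and do not let go, and leave the other things on the bench where they are.

Things in the scene. Friction and masses are not known exactly. Their poses are not given: they have to be found in the camera images.
- clamp: Ratchet clamp bolted to the bench: steel base 275 x 90 x 12 mm, grey anvil post (face 44 wide, 150 high), toothed rod at 79 mm height between grey cheeks (top 145). Origin: on the bench, midway along. x: level, from handle along the rod to the anvil; z up. At x (mm): anvil face +100, pin +70 to +100, pad face +2 to +26 at start, cheeks -111 to -25, trigger pivot -75, handle -110 to -96, rod tail to -220.
- pin_root (a point): Where the axis of the steel pin meets the anvil face, 125 mm above the bench. The pin is level, 12 mm in diameter, 30 mm long, and points from the anvil towards the pad (clamp -x).
- pin_tip (a point): Centre of the pin's free end.
- handle_top (a point): Centre of the top of the fixed black upright handle, 225 mm above the bench; it is 14 mm thick along the clamp's x, 26 mm wide, and free on all sides above 150 mm.
- trigger_top (a point): Top centre of the upright steel trigger blade (10 thick, 18 wide), 223 mm up, on the anvil side of the handle. Pivots 90 mm below this point, 133.5 mm up. Squeeze = top towards the fixed handle, e.g. closing a gripper from above over both: at 200 mm height, handle + trigger measure 50 mm outside released, 30 squeezed (then clamp x -110 to about -80, middle -95).
- trigger (a joint): Swing of the trigger, rad: 0 released (a light spring returns it), 0.31 fully squeezed, at its stop. A full squeeze drives the rod on; when the trigger is let fully back, a catch keeps the rod at the last tooth passed (10 mm pitch, one tooth a stroke). Squeezing takes about 5 N at the blade with the pad free, up to 15 N with it pressing. Strokes short of about 0.25 may not reach the next tooth.
- rod (a joint): Travel of the toothed rod, m: 0 fully drawn back, grows towards the anvil. The free pad's face lies 98 mm minus this from the anvil face. It can not be pulled back.
- pad (a joint): How far the sprung rubber pad's brass stem is pushed into the rod, m: 0 free, 0.030 right home (the block counts as crushed from 0.027). Spring 0.4 N per mm. With the block against the anvil the pad touches at a rod travel of 0.078; each further full stroke pushes the stem in some 10 mm more. 0.005 to 0.026 is a firm, safe grip; 0.006 to 0.018 is best.
- pad_face (a point): Centre of the pad's flat face (28 mm disc), 79 mm above the bench.
- block: Loose aluminium block with the hole, standing on end on the bench: 20 mm thick (its x), 50 mm wide (its y), 90 mm high (z), 0.24 kg. Origin: centre of its underside. Front and back are alike, so it may be hung either way round.
- eye (a point): Centre of the block's round hole, which runs straight through along the block's x: diameter 25 mm, centre 65 mm above the block's underside, midway in width and thickness. Hanging on the pin the block rests 6 mm lower than concentric.
- blank: Bystander: solid aluminium block without a hole, 40 x 50 x 55 mm high, standing on the bench. Origin: centre of its underside.
- spanner: Bystander: steel spanner 160 mm long lying flat on the bench, origin at its middle.
- tin: Bystander: grey tin, 60 mm in diameter, 75 mm high, standing on the bench. Origin: centre of its underside.
Things that resemble listed ones, but are neither listed nor needed, are in the scene too. What is shaped like the block but blue, red or turquoise is not meant.

How it is judged:
By the outcome, as a careful person would: the job done as asked, in the order asked, and still so for the second after the job is handed in, while the arm keeps its last pose, push and grip.
It also fails if it takes over 70 s, if anything falls off the work surface, if the arm or the gripper's body presses on something with over 40 N, if the wrist force passes 120 N, or if a joint passes its speed limit or range.

## Working session

There is one attempt and no reset: what is moved stays moved. The work goes in short steps, Python scripts to look and compute and a tool call to move; the robot and the scene stay as the last step left them, time stands still between calls to the robot, and variables do not carry over. Pictures are saved under pics/ and viewed, and the job is handed in when it is done.

Besides the shell and the picture viewer there is one more tool, called after ">>>" by a JSON object that holds its "method" and its "body", one argument or row to a line. apply_moves: Moves the arm, as the interface text tells. Shifts and turns lie within -1 to 1; 1 stands for 0.2 m of shift or 0.5 rad of turn. Its arguments: {"type":"object","properties":{"moves":{"type":"string"},"newtons":{"type":"number"}},"required":["moves"]}

```bash
mkdir -p pics
cat > h.py <<'E'
import numpy as np, cv2
from station import *
def K(n):
    c=calibration(n); f=192/np.tan(np.radians(c['fovy'])/2); return c,f
def ray(c,f,u,v):
    d=np.array([(u-c['cx'])/f,(v-c['cy'])/f,1.0]); return np.array(c['eye']),np.array(c['rotation'])@d
def onz(c,f,u,v,z):
    e,d=ray(c,f,u,v); return e+d*(z-e[2])/d[2]
def proj(c,f,p):
    q=np.array(c['rotation']).T@(np.array(p)-np.array(c['eye'])); return f*q[0]/q[2]+c['cx'],f*q[1]/q[2]+c['cy']
def snap(n,name):
    im=capture(n); cv2.imwrite(f'pics/{name}_raw.png',im[:,:,::-1]); cv2.imwrite(f'pics/{name}.png',cv2.resize(im[:,:,::-1],(800,600),interpolation=cv2.INTER_CUBIC)); return im
def crop(name,x0,y0,x1,y1,out):
    im=cv2.imread(f'pics/{name}_raw.png')[y0:y1,x0:x1]; s=min(800/im.shape[1],600/im.shape[0]); cv2.imwrite(f'pics/{out}.png',cv2.resize(im,None,fx=s,fy=s,interpolation=cv2.INTER_CUBIC)); print('scale',s)
E
python3 - <<'E'
from h import *
np.set_printoptions(precision=4,suppress=True)
for n in ['scene','side','wrist']:
    print(n,calibration(n)); snap(n,n+'0')
print(get_state())
E
```

```text
scene {'fovy': 47.94901439502988, 'cx': 252.13110193478033, 'cy': 193.58662289751175, 'eye': array([0.8735, 0.7422, 0.7505]), 'rotation': array([[-0.8718,  0.2922, -0.3932],
       [ 0.4898,  0.5343, -0.6889],
       [ 0.0088, -0.7931, -0.609 ]])}
side {'fovy': 43.82923606455409, 'cx': 259.2073513700801, 'cy': 194.71618836504243, 'eye': array([0.0843, 0.978 , 0.9129]), 'rotation': array([[-0.9232, -0.2403,  0.2999],
       [-0.3841,  0.549 , -0.7424],
       [ 0.0138, -0.8005, -0.5991]])}
wrist {'fovy': 65.768159480189, 'cx': 256.69581477781173, 'cy': 192.42599110663272, 'eye': array([0.5502, 0.0818, 0.3724]), 'rotation': array([[ 1.    , -0.0003, -0.0011],
       [-0.0006, -0.9473, -0.3203],
       [-0.0009,  0.3203, -0.9473]])}
{'time_s': 0.15, 'joints': array([-0.2028,  0.2592,  1.5358,  0.    ,  1.348 , -0.2028]), 'joint_velocities': array([ 0.0013, -0.0017, -0.0041, -0.0007,  0.0005, -0.0009]), 'joint_efforts': array([  0.0023, -44.6383, -29.0821,  -0.0002,   0.0082,   0.    ]), 'eef_pos': array([0.5496, 0.0001, 0.2387]), 'tool_rot': array([[-0.0014,  1.    ,  0.    ],
       [ 0.0003,  0.    , -1.    ],
       [-1.    , -0.0014, -0.0003]]), 'ft_force': array([-0.2108,  0.0162, -1.3126]), 'moment': array([ 0.042 , -0.0313, -0.0041]), 'grip_width': 0.997753769527274}
```

View pics/scene0.png

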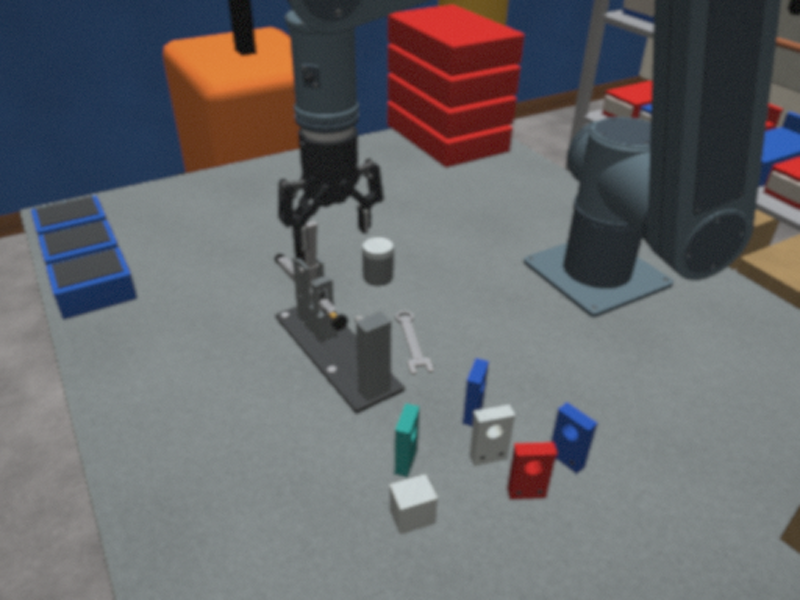

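View pics/side0.png

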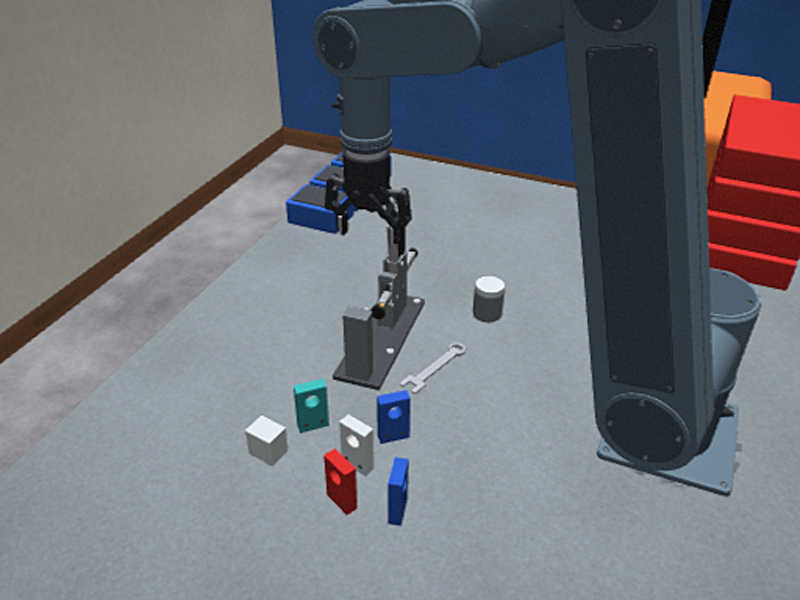

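View pics/wrist0.png

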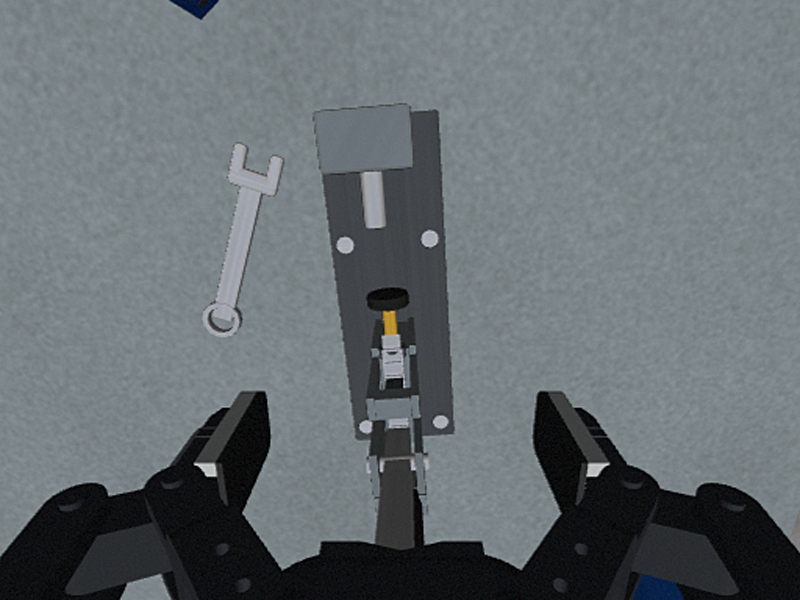

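The only grey upright block with a hole is at scene (492,433) and side (355,443). The blue ×2, red and turquoise blocks are decoys, and the white cube without a hole, at scene (413,503), is the blank. I'll confirm this in enlarged crops.

Run:
```python
from h import *
crop('scene0',240,215,400,335,'c1')
crop('side0',150,230,290,335,'c2')
crop('scene0',170,140,280,265,'c3')
```

```text
scale 5.0
scale 5.714285714285714
scale 4.8
```

View pics/c1.png

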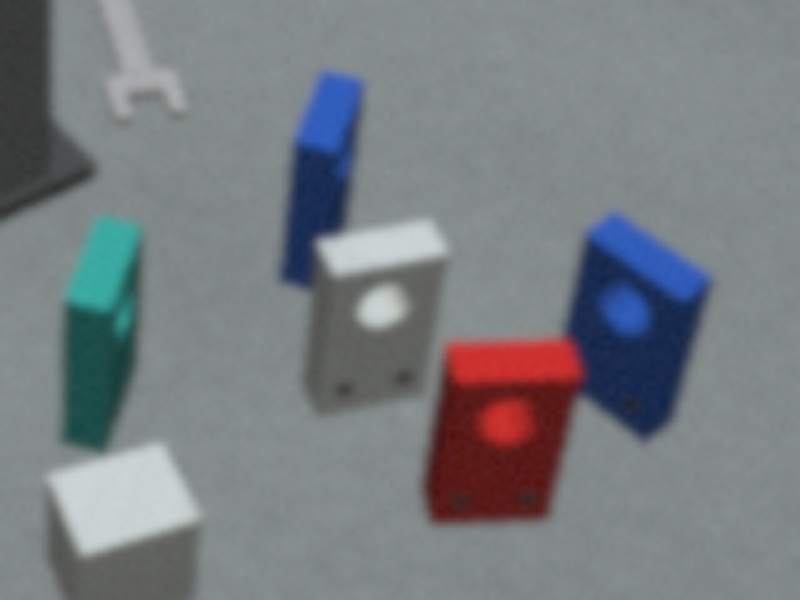

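View pics/c2.png

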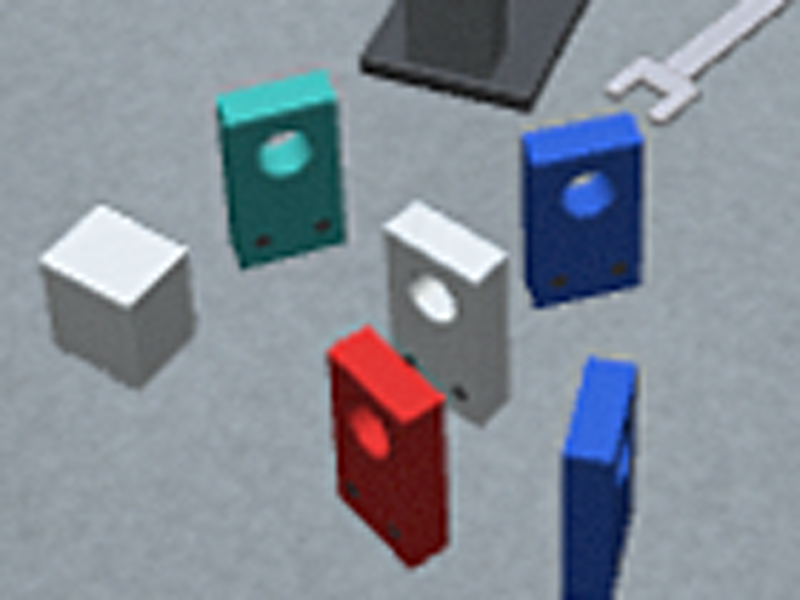

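View pics/c3.png

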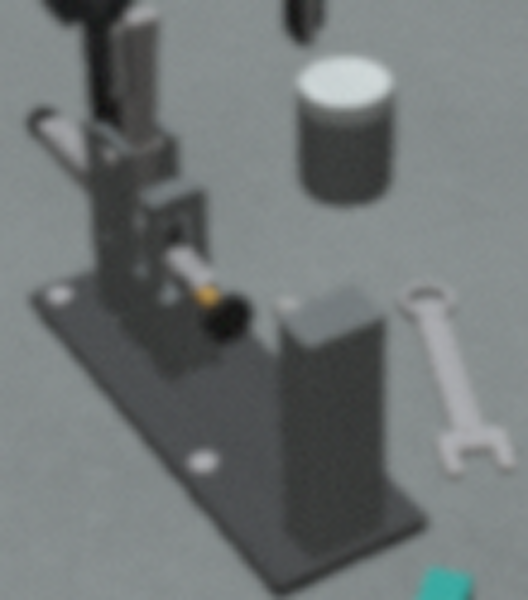

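The crop confirms it: the grey block has a white-looking through-hole at scene crop (383,306), and no other grey piece has a hole. Next I'll measure.

Run:
```python
from h import *
np.set_printoptions(precision=4,suppress=True)
def m(n,pts,sc,off,z,lab):
    c,f=K(n); P=np.array([onz(c,f,(u+.5)/sc-.5+off[0],(v+.5)/sc-.5+off[1],z)[:2] for u,v in pts])
    e=np.roll(P,-1,0)-P
    print(n,lab,'ctr',P.mean(0),'sides',np.linalg.norm(e,axis=1),'ang',np.degrees(np.arctan2(e[:,1],e[:,0])));print(P.tolist() if 0 else '')
m('scene',[(315,240),(432,221),(448,254),(330,278)],5,(240,215),.09,'block')
S=lambda p,z,l:m('side',p,800/140,(150,230),z,l)
S([(384,229),(417,200),(508,257),(474,284)],.09,'block')
S([(525,134),(632,113),(642,146),(527,168)],.09,'blue1')
S([(330,352),(372,328),(444,398),(402,420)],.09,'red')
S([(590,358),(637,362),(610,465),(563,458)],.09,'blue2')
S([(217,97),(328,72),(340,102),(222,126)],.09,'turq')
S([(40,260),(100,205),(188,250),(130,306)],.055,'blank')
W=lambda p,z,l:m('wrist',p,800/512,(0,0),z,l)
W([(313,112),(410,103),(412,165),(320,174)],.15,'anvil top')
W([(361,172),(383,171),(385,227),(364,227)],.125,'pin')
W([(345,245),(430,239),(441,422),(366,427)],.015,'bolts')
W([(438,110),(454,434),(357,440)],.012,'base')
W([(367,292),(409,292)],.093,'padtop')
```

```text
scene block ctr [0.4488 0.2683] sides [0.0516 0.0191 0.052  0.0215] ang [ 163.3113   72.9954  -14.1203 -108.1126]

side block ctr [0.4478 0.2696] sides [0.0212 0.0509 0.0202 0.0492] ang [-104.0996  163.3326   71.3183  -15.4787]

side blue1 ctr [0.42   0.1918] sides [0.0483 0.021  0.0511 0.0208] ang [-140.7926  124.3581   38.5965  -63.3627]

side red ctr [0.4382 0.3429] sides [0.0202 0.0471 0.0192 0.0459] ang [-118.1588  153.2155   58.1282  -25.3933]

side blue2 ctr [0.3541 0.3263] sides [0.0187 0.0524 0.0182 0.051 ] ang [-163.0788  101.118    12.6047  -78.4339]

side turq ctr [0.5527 0.2212] sides [0.0501 0.0205 0.0522 0.0188] ang [-137.7424  132.4024   40.2609  -53.9906]

side blank ctr [0.59   0.3023] sides [0.0388 0.0494 0.0381 0.0494] ang [-99.2543 170.3618  80.7261  -8.8421]

wrist anvil top ctr [0.533  0.0838] sides [0.0433 0.0264 0.0428 0.0267] ang [   4.8577  -87.6906 -174.661    93.4379]

wrist pin ctr [0.5353 0.0541] sides [0.0113 0.0289 0.0112 0.0284] ang [  2.4763 -88.6391 179.9727  91.6072]

wrist bolts ctr [ 0.5454 -0.0732] sides [0.0665 0.1654 0.0672 0.1658] ang [   4.0577  -85.5013 -175.5846   94.2462]

wrist base ctr [ 0.5611 -0.079 ] sides [0.2735 0.0885 0.287 ] ang [ -85.5411 -175.8594   76.4931]

wrist padtop ctr [ 0.5416 -0.0068] sides [0.0265 0.0265] ang [ -0.0214 179.9786]
```

>>> {"method": "apply_moves", "body": {
  "moves": "0 0 -0.15 -0.3 0.2;0 0 -0.25 -0.5 0.4;0 0 -0.3 -0.7 0.54;0 0 -0.35 -0.9 0.54;0 0 -0.35 -0.9 0.54;0 0 -0.35 -0.9 0.54",
  "newtons": 60
}}

```text
time_s: 0.75
eef_pos: [0.4795, 0.1808, 0.2392]
tool_rot: [[-0.0, 0.965, -0.264], [-0.001, -0.264, -0.965], [-1.0, -0.0, 0.001]]
ft_force: [0.2, -0.1, 0.2]
grip_width: 0.998
```

```bash
cat >> h.py <<'E'
def need(p,yaw=None,st=None):
    st=st or get_state(); R=np.array(st['tool_rot']); d=R.T@(np.array(p)-st['eef_pos'])
    y=np.degrees(np.arctan2(R[1,1],R[0,1]))
    print('t',round(st['time_s'],2),'pos',np.round(st['eef_pos'],4),'yaw',round(y,2),'F',np.round(st['ft_force'],1),'grip',round(st['grip_width'],3))
    print('shift scaled',np.round(d/.2,3), '' if yaw is None else 'turn %.3f'%(np.radians(y-yaw)/.5))
E
python3 - <<'E'
from h import *
need([.4485,.269,.239],-15.6)
snap('wrist','w1')
E
```

```text
t 0.75 pos [0.4795 0.1808 0.2392] yaw -15.3 F [ 0.2 -0.1  0.2] grip 0.998
shift scaled [ 0.001 -0.266 -0.384] turn 0.011
```

View pics/w1.png

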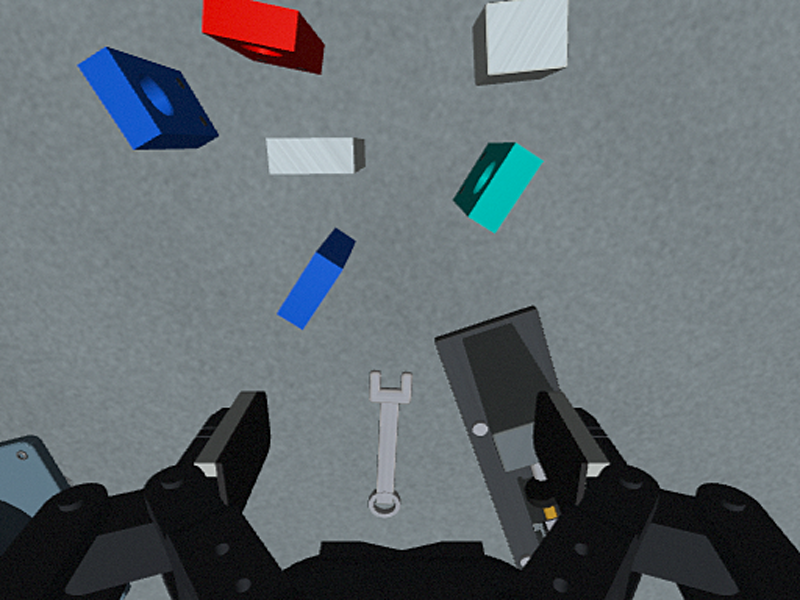

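The wrist view shows the block's top at about (267–355, 138–174), square with the jaws.

Run:
```python
from h import *
c,f=K('wrist'); s=800/512
P=np.array([onz(c,f,(u+.5)/s-.5,(v+.5)/s-.5,.09)[:2] for u,v in [(267,138),(353,137),(356,173),(269,174)]])
e=np.roll(P,-1,0)-P
print(P.mean(0),np.linalg.norm(e,axis=1),np.degrees(np.arctan2(e[:,1],e[:,0])))
need([*P.mean(0),.239],-15.0)
```

```text
[0.45023041 0.26615492] [0.04947685 0.02001186 0.0512563  0.02001736] [ -14.8058697  -102.29218948  165.19908748   72.61210022]
t 0.8 pos [0.48   0.1799 0.2391] yaw -15.4 F [-0.2  0.6 -0.8] grip 0.996
shift scaled [ 0.    -0.258 -0.376] turn -0.014
```

>>> {"method": "apply_moves", "body": {
  "moves": "0 0 -0.15 -0.2 0;0 0 -0.26 -0.38 0;0 0.2 -0.26 -0.38 0;0 0.4 -0.26 -0.38 0;0 0.5 -0.26 -0.38 0;0 0.5 -0.26 -0.38 0;0 0.5 -0.26 -0.38 0"
}}

```text
time_s: 1.5
eef_pos: [0.4512, 0.2661, 0.1396]
tool_rot: [[-0.0, 0.963, -0.269], [-0.0, -0.269, -0.963], [-1.0, -0.0, 0.0]]
ft_force: [-0.1, 0.7, 0.2]
grip_width: 1.0
```

Run:
```python
from h import *
need([.4497,.267,.064],-15.4)
snap('wrist','w2'); snap('side','s2')
```

```text
t 1.5 pos [0.4512 0.2661 0.1396] yaw -15.58 F [-0.1  0.7  0.2] grip 1.0
shift scaled [ 0.378 -0.008 -0.003] turn -0.006
```

View pics/w2.png

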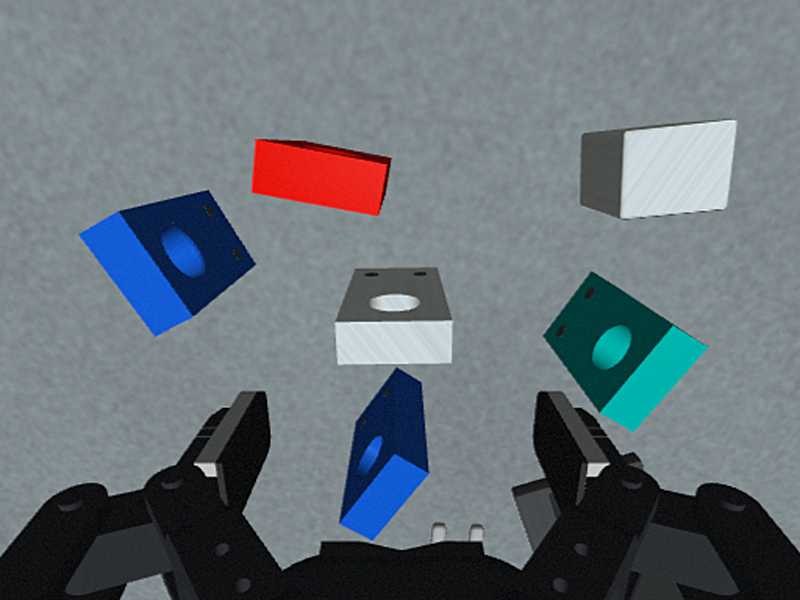

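View pics/s2.png

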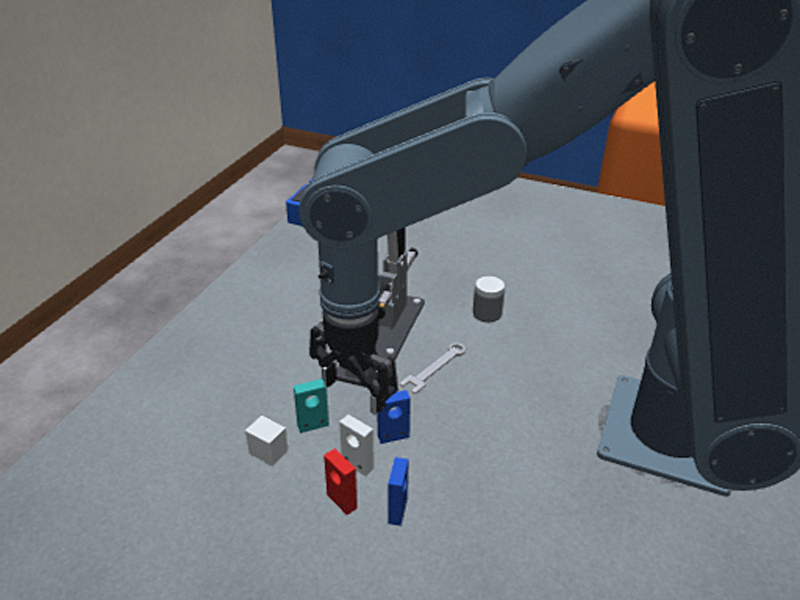

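Run:
```python
from h import *
c,f=K('wrist'); s=800/512
P=np.array([onz(c,f,(u+.5)/s-.5,(v+.5)/s-.5,.09)[:2] for u,v in [(336,321),(452,320),(452,363),(337,364)]])
e=np.roll(P,-1,0)-P
print(P.mean(0),np.linalg.norm(e,axis=1),np.degrees(np.arctan2(e[:,1],e[:,0])))
need([*P.mean(0),.064])
c,f=K('wrist');st=get_state();print(np.array(proj(c,f,st['eef_pos']))*s)
```

```text
[0.44984538 0.26784162] [0.04944754 0.02026572 0.05062325 0.02027032] [ -15.12447426 -103.58951765  164.87778055   73.08643975]
t 1.6 pos [0.4518 0.2668 0.1409] yaw -15.55 F [-0.2  0.3 -0.3] grip 0.997
shift scaled [ 0.384 -0.012 -0.002] 
[398.9480325  405.74621075]
```

>>> {"method": "apply_moves", "body": {
  "moves": "0 0.15 -0.01 0 0;0 0.3 -0.01 0 0;0 0.38 -0.01 0 0;0 0.38 -0.01 0 0;1 0.38 -0.01 0 0;1 0.38 -0.01 0 0;1 0.38 -0.01 0 0;1 0.38 -0.01 0 0",
  "newtons": 60
}}

```text
time_s: 2.4
eef_pos: [0.4494, 0.2681, 0.0652]
tool_rot: [[0.003, 0.964, -0.267], [0.001, -0.267, -0.964], [-1.0, 0.003, -0.002]]
ft_force: [-0.9, 0.3, 5.0]
grip_width: 0.579
```

Run:
```python
from h import *
need([.45,.267,.064],-15.4)
snap('wrist','w3')
```

```text
t 2.4 pos [0.4494 0.2681 0.0652] yaw -15.46 F [-0.9  0.3  5. ] grip 0.579
shift scaled [0.006 0.005 0.005] turn -0.002
```

View pics/w3.png

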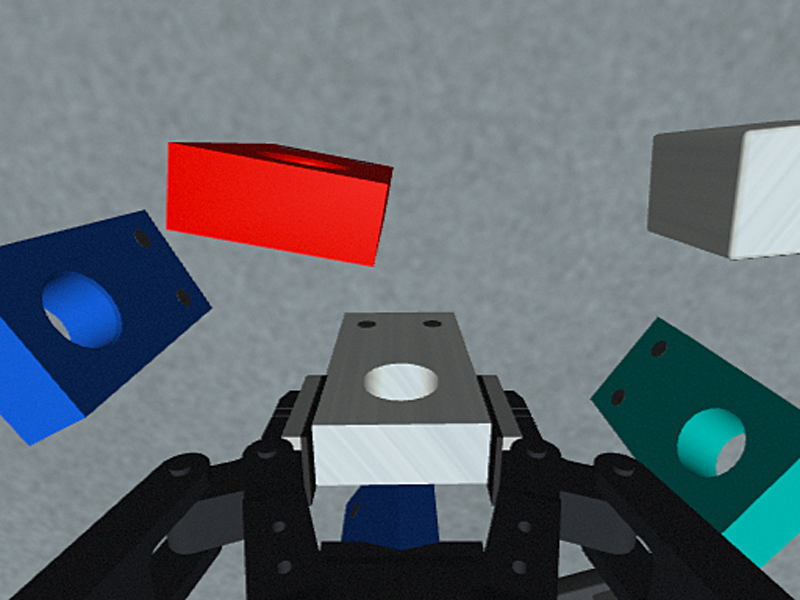

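The block is gripped: opening about 49 mm, jaws on both side faces, block top at (312–490, 424–485). Lifting it now.

>>> {"method": "apply_moves", "body": {
  "moves": "1 -0.1 0 0 0;1 -0.3 0 0 0;1 -0.5 0 0 0;1 -0.7 0 0 0;1 -0.85 0 0 0;1 -0.95 0 0 0;1 -0.95 0 0 0"
}}

```text
time_s: 3.15
eef_pos: [0.4498, 0.2683, 0.2571]
tool_rot: [[0.007, 0.964, -0.267], [0.002, -0.267, -0.964], [-1.0, 0.006, -0.004]]
ft_force: [0.1, 0.7, -2.2]
grip_width: 0.574
```

Run:
```python
from h import *
need([.5384,.0153,.255],4.5)
```

```text
t 3.15 pos [0.4498 0.2683 0.2571] yaw -15.46 F [ 0.1  0.7 -2.2] grip 0.574
shift scaled [0.011 0.764 1.101] turn -0.697
```

>>> {"method": "apply_moves", "body": {
  "moves": "1 0 0.15 0.2 -0.1;1 0 0.3 0.4 -0.3;1 0 0.4 0.6 -0.5;1 0 0.55 0.8 -0.6;1 0 0.65 0.95 -0.7;1 0 0.65 0.95 -0.7;1 0 0.65 0.95 -0.7;1 0 0.65 0.95 -0.7"
}}

```text
time_s: 3.95
eef_pos: [0.5219, 0.0507, 0.2523]
tool_rot: [[-0.002, 0.997, 0.08], [0.001, 0.08, -0.997], [-1.0, -0.002, -0.001]]
ft_force: [0.1, -0.5, -2.8]
grip_width: 0.576
```

Run:
```python
from h import *
need([.5384,.0153,.255],4.5)
snap('wrist','w4'); snap('scene','sc4'); snap('side','s4')
```

```text
t 3.95 pos [0.5219 0.0507 0.2523] yaw 4.58 F [ 0.1 -0.5 -2.8] grip 0.576
shift scaled [-0.014  0.068  0.183] turn 0.003
```

View pics/w4.png

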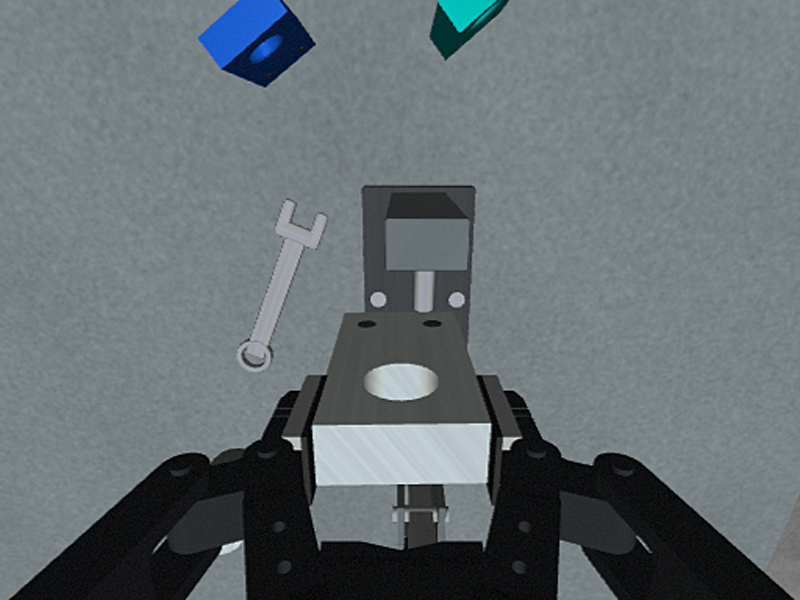

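View pics/s4.png

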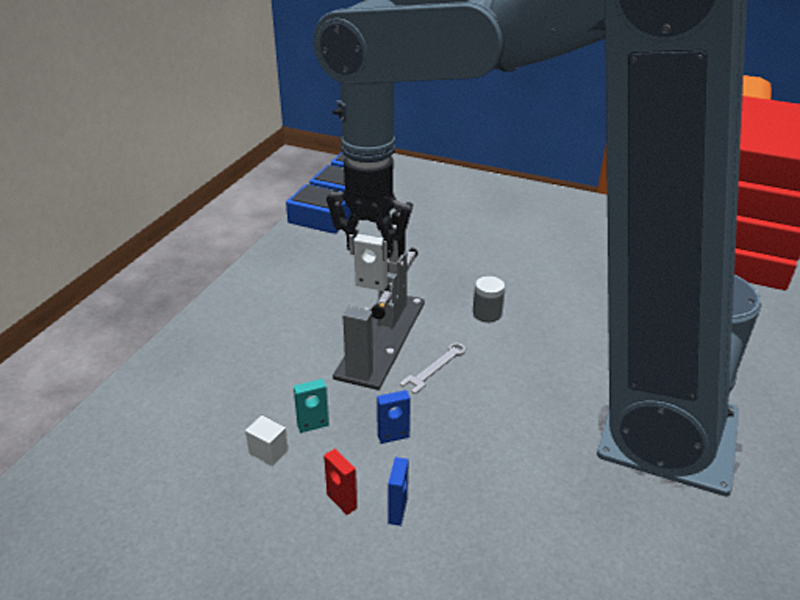

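Run:
```python
from h import *
crop('w4',220,110,320,215,'c4')
```

```text
scale 5.714285714285714
```

View pics/c4.png

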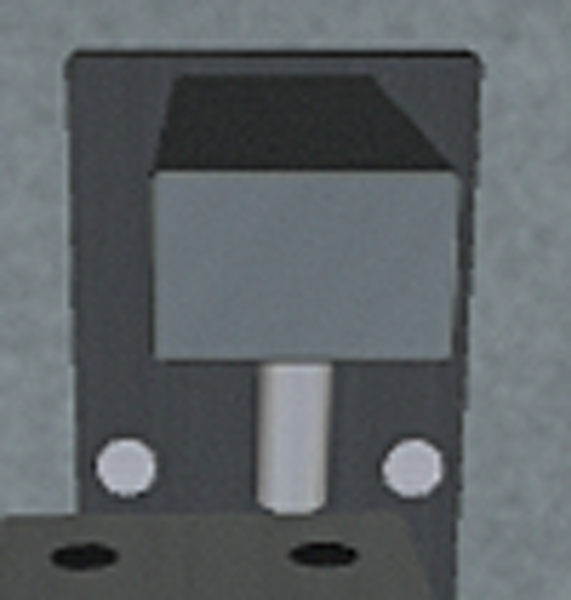

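```bash
cat > m4.py <<'E'
from h import *
np.set_printoptions(precision=4,suppress=True)
st=get_state(); c,f=K('wrist'); R=np.array(st['tool_rot']);T=np.array(st['eef_pos'])
print(T)
s=800/140
def g(u,v,z): return onz(c,f,(u+.5)/s-.5+220,(v+.5)/s-.5+110,z)
def L(p): return R.T@(p-T)
for l,pts,z in [('anvil',[(153,172),(460,170),(450,358),(155,360)],.15),('bolt',[(126,467),(412,467)],.0155),('basefar',[(68,55),(482,55)],.012),('pinroot',[(260,361),(332,361)],.125),('pintip',[(258,511),(326,511)],.125)]:
    P=np.array([g(*p,z) for p in pts]); print(l,'world',P.mean(0)[:2],'tool',L(P.mean(0)),'w',np.linalg.norm(P[1]-P[0]),'ang',np.degrees(np.arctan2(*(P[1]-P[0])[[1,0]])))
s2=800/512
P=np.array([onz(c,f,(u+.5)/s2-.5,(v+.5)/s2-.5,T[2]+.0248) for u,v in [(312,424),(490,423),(490,484),(313,485)]])
print('block',L(P.mean(0)),np.linalg.norm(np.roll(P,-1,0)-P,axis=1),np.degrees(np.arctan2(*(P[1]-P[0])[[1,0]])))
E
python3 m4.py
```

```text
[0.5223 0.0511 0.2531]
anvil world [0.5332 0.0845] tool [ 0.1031  0.0136 -0.0323] w 0.04267039776081303 ang 5.017347894146476
bolt world [0.5393 0.0099] tool [0.2376 0.0137 0.0425] w 0.06599751832520459 ang 4.6431475703594405
basefar world [0.5323 0.102 ] tool [ 0.2411  0.0141 -0.0498] w 0.08912525593121713 ang 4.646591882631143
pinroot world [0.5351 0.0642] tool [ 0.1281  0.0139 -0.0119] w 0.01147430625059039 ang 4.6440865946291465
pintip world [0.5369 0.0388] tool [0.1281 0.0136 0.0135] w 0.011163299648366636 ang 4.642746044464754
block [-0.0248  0.0003  0.0006] [0.0485 0.0203 0.0507 0.0203] 5.011757970892725
```

>>> {"method": "apply_moves", "body": {
  "moves": "1 0 0.067 0.15 0;1 0 0.067 0.15 0;1 0 0.067 0.15 0;1 0.1 0.067 0.15 0;1 0.2 0.067 0.15 0;1 0.3 0.067 0.15 0;1 0.3 0.067 0.15 0"
}}

```text
time_s: 4.8
eef_pos: [0.5361, 0.0225, 0.1906]
tool_rot: [[-0.006, 0.997, 0.081], [0.001, 0.081, -0.997], [-1.0, -0.006, -0.002]]
ft_force: [-0.2, -0.9, -3.1]
grip_width: 0.576
```

Run:
```python
from h import *
need([.5384,.0153,.1255],4.7)
snap('wrist','w5');crop('w5',170,180,340,310,'c5')
```

```text
t 4.8 pos [0.5361 0.0225 0.1906] yaw 4.65 F [-0.2 -0.9 -3.1] grip 0.576
shift scaled [0.325 0.011 0.038] turn -0.002
scale 4.615384615384615
```

View pics/w5.png

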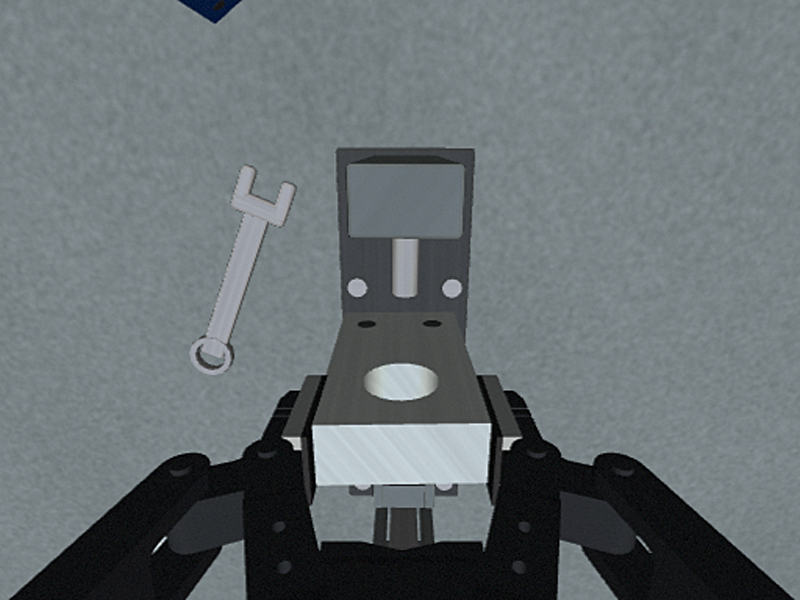

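Run:
```python
from h import *
st=get_state(); c,f=K('wrist'); R=np.array(st['tool_rot']);T=np.array(st['eef_pos']);s=800/512
for u,v,z in [(404.5,245,.125),(405,297,.131),(348,164,.15),(464,164,.15),(462,237,.15),(350,237,.15),(357,288,.0155),(452,288,.0155),(401,382,T[2])]:
    p=onz(c,f,(u+.5)/s-.5,(v+.5)/s-.5,z); print((u,v),np.round(p,4),'tool',np.round(R.T@(p-T),4))
```

```text
(404.5, 245) [0.5357 0.0618 0.125 ] tool [ 0.0674  0.0019 -0.0395]
(405, 297) [0.5377 0.0398 0.131 ] tool [ 0.0614  0.0021 -0.0174]
(348, 164) [0.5121 0.0952 0.15  ] tool [ 0.0425 -0.019  -0.0747]
(464, 164) [0.5543 0.0986 0.15  ] tool [ 0.0424  0.0233 -0.0747]
(462, 237) [0.5568 0.0719 0.15  ] tool [ 0.0423  0.0237 -0.0478]
(350, 237) [0.5141 0.0684 0.15  ] tool [ 0.0425 -0.0192 -0.0478]
(357, 288) [0.5073 0.006  0.0155] tool [ 0.1769 -0.0305  0.014 ]
(452, 288) [0.5736 0.0114 0.0155] tool [0.1767 0.036  0.014 ]
(401, 382) [0.5368 0.0309 0.1924] tool [ 0.      0.0003 -0.0087]
```

>>> {"method": "apply_moves", "body": {
  "moves": "1 0.1 0.009 0 0;1 0.2 0.009 0 0;1 0.28 0.009 0 0;1 0.325 0.009 0 0;1 0.325 0.009 0 0;1 0.325 0.009 0 0"
}}

```text
time_s: 5.45
eef_pos: [0.5411, 0.0213, 0.1294]
tool_rot: [[0.002, 0.997, 0.08], [-0.0, 0.08, -0.997], [-1.0, 0.002, 0.0]]
ft_force: [-0.9, 0.0, -2.3]
grip_width: 0.574
```

Run:
```python
from h import *
need([.5384,.0153,.1255],4.7)
snap('wrist','w6');snap('scene','sc6');crop('sc6',170,100,300,270,'c6')
st=get_state(); c,f=K('wrist'); s=800/512
```

```text
t 5.45 pos [0.5411 0.0213 0.1294] yaw 4.6 F [-0.9  0.  -2.3] grip 0.574
shift scaled [ 0.02  -0.016  0.029] turn -0.003
scale 3.5294117647058822
```

View pics/w6.png

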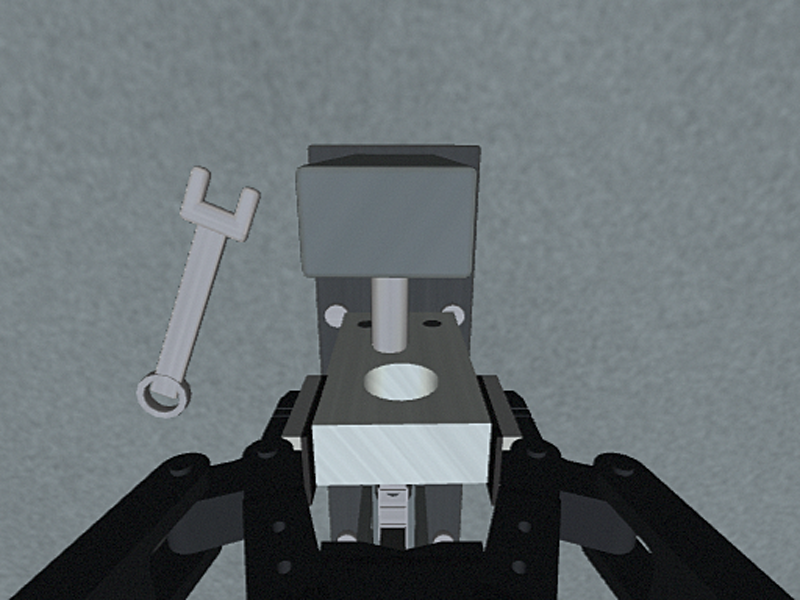

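View pics/c6.png

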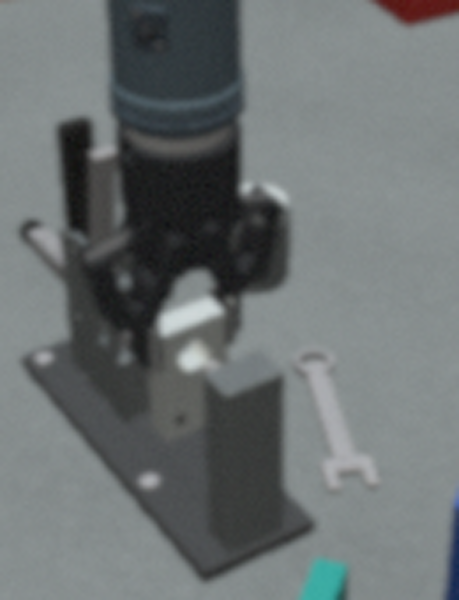

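Run:
```python
from h import *
for i in range(1):
  st=get_state(); c,f=K('wrist'); R=np.array(st['tool_rot']);T=np.array(st['eef_pos']);s=800/512
  print(T)
  for u,v,z in [(389.5,285,.125),(390,350,.128),(298,167,.15),(477,167,.15),(470,276,.15),(304,276,.15),(401,382,T[2])]:
    p=onz(c,f,(u+.5)/s-.5,(v+.5)/s-.5,z); print((u,v),np.round(p,4),'tool',np.round(R.T@(p-T),4))
```

```text
[0.54127082 0.02115896 0.12959186]
(389.5, 285) [0.5349 0.0608 0.125 ] tool [ 0.0046 -0.0032 -0.04  ]
(390, 350) [0.5366 0.0401 0.128 ] tool [ 0.0016 -0.0032 -0.0193]
(298, 167) [0.5114 0.0955 0.15  ] tool [-0.0205 -0.0238 -0.0765]
(477, 167) [0.5533 0.0989 0.15  ] tool [-0.0204  0.0182 -0.0765]
(470, 276) [0.555  0.0723 0.15  ] tool [-0.0204  0.0178 -0.0499]
(304, 276) [0.5131 0.069  0.15  ] tool [-0.0205 -0.0242 -0.05  ]
(401, 382) [0.5409 0.0298 0.1296] tool [-0.      0.0003 -0.0086]
```

>>> {"method": "apply_moves", "body": {
  "moves": "1 0.018 -0.017 0 0;1 0.018 -0.017 0 0;1 0.018 -0.017 0 0"
}}

```text
time_s: 5.85
eef_pos: [0.5368, 0.0209, 0.1248]
tool_rot: [[-0.0, 0.997, 0.08], [0.0, 0.08, -0.997], [-1.0, -0.0, -0.0]]
ft_force: [-0.1, -0.1, -3.0]
grip_width: 0.575
```

```bash
cat > m6.py <<'E'
from h import *
import sys
def rep(pts):
  st=get_state(); c,f=K('wrist'); R=np.array(st['tool_rot']);T=np.array(st['eef_pos']);s=800/512
  print(T,st['ft_force'])
  for u,v,z in pts:
    p=onz(c,f,(u+.5)/s-.5,(v+.5)/s-.5,z or T[2]); print((u,v),np.round(p,4),'tool',np.round(R.T@(p-T),4))
E
python3 - <<'E'
from h import *
need([.5384,.0153,.1255],4.7)
snap('wrist','w7')
E
```

```text
t 5.85 pos [0.5368 0.0209 0.1248] yaw 4.58 F [-0.1 -0.1 -3. ] grip 0.575
shift scaled [-0.003  0.006  0.029] turn -0.004
```

View pics/w7.png

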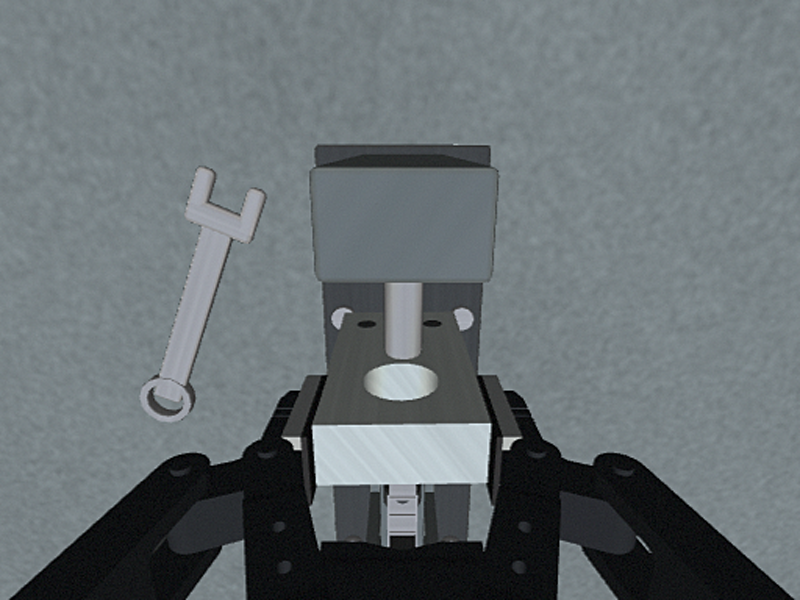

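>>> {"method": "apply_moves", "body": {
  "moves": "1 0 0 -0.05 0;1 0 0 -0.1 0;1 0 0 -0.14 0;1 0 0 -0.14 0;1 0 0 -0.14 0"
}}

```text
time_s: 6.4
eef_pos: [0.5347, 0.0493, 0.1247]
tool_rot: [[0.0, 0.997, 0.081], [-0.0, 0.081, -0.997], [-1.0, 0.0, 0.0]]
ft_force: [0.1, -0.1, -4.0]
grip_width: 0.574
```

Run:
```python
from h import *
need([.5384,.0153,.1255],4.7)
snap('wrist','w8')
```

```text
t 6.4 pos [0.5347 0.0493 0.1247] yaw 4.66 F [ 0.1 -0.1 -4. ] grip 0.574
shift scaled [-0.004  0.004  0.171] turn -0.001
```

View pics/w8.png

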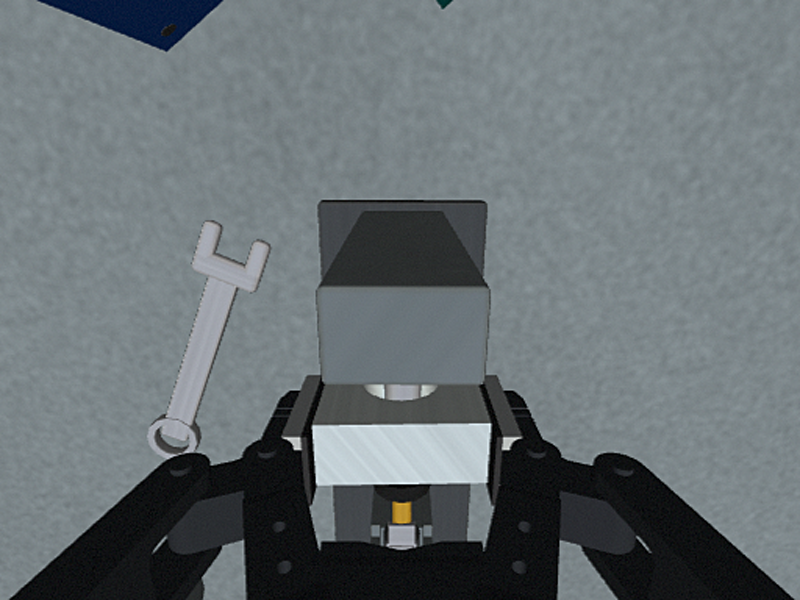

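>>> {"method": "apply_moves", "body": {
  "moves": "1 0 0 -0.03 0;1 0 0 -0.05 0;1 0 0 -0.05 0;1 0 0 -0.05 0"
}}

```text
time_s: 6.85
eef_pos: [0.534, 0.0589, 0.1247]
tool_rot: [[0.0, 0.997, 0.08], [-0.0, 0.08, -0.997], [-1.0, 0.0, 0.0]]
ft_force: [-1.2, -0.9, -3.2]
grip_width: 0.577
```

Run:
```python
from h import *
need([.5384,.0153,.1255],4.7)
snap('wrist','w9');crop('w9',180,150,340,330,'c9')
```

```text
t 6.85 pos [0.534  0.0589 0.1247] yaw 4.6 F [-1.2 -0.9 -3.2] grip 0.577
shift scaled [-0.004  0.005  0.219] turn -0.003
scale 3.3333333333333335
```

View pics/c9.png

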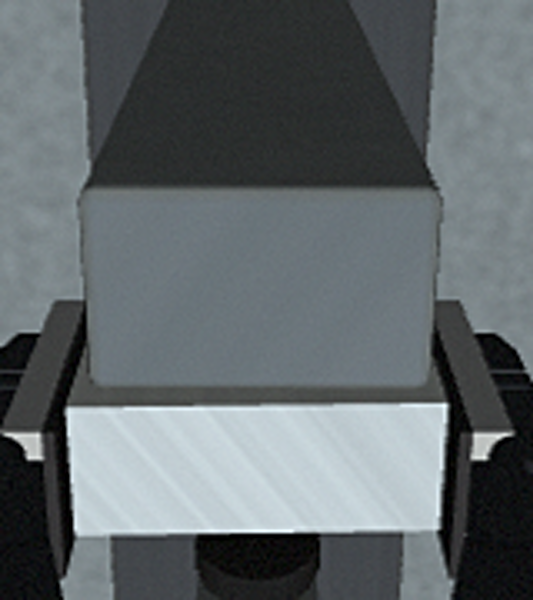

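>>> {"method": "apply_moves", "body": {
  "moves": "1 0.01 0 -0.005 0;1 0.02 0 -0.008 0;1 0.028 0 -0.008 0;1 0.028 0 -0.008 0;1 0.028 0 -0.008 0"
}}

```text
time_s: 7.4
eef_pos: [0.5338, 0.0604, 0.119]
tool_rot: [[-0.0, 0.997, 0.08], [-0.0, 0.08, -0.997], [-1.0, -0.0, -0.0]]
ft_force: [-0.1, -0.0, -3.8]
grip_width: 0.574
```

Run:
```python
from h import *
need([.5384,.0153,.119],4.7)
```

```text
t 7.4 pos [0.5338 0.0604 0.119 ] yaw 4.58 F [-0.1 -0.  -3.8] grip 0.574
shift scaled [-0.     0.005  0.226] turn -0.004
```

>>> {"method": "apply_moves", "body": {
  "moves": "0.5 0.004 0 0 0;0.4 0.004 0 0 0;0 0.004 0 0 0;0 0.004 0 0 0;0 0.004 0 0 0;0 0.004 0 0 0"
}}

```text
time_s: 8.0
eef_pos: [0.5339, 0.0604, 0.1185]
tool_rot: [[0.0, 0.997, 0.08], [-0.0, 0.08, -0.997], [-1.0, 0.0, 0.0]]
ft_force: [0.4, 0.2, -0.2]
grip_width: 0.999
```

Run:
```python
from h import *
need([.5384,.0153,.119],4.7)
snap('wrist','w10');snap('scene','sc10');crop('sc10',170,100,300,270,'c10')
```

```text
t 8.0 pos [0.5339 0.0604 0.1185] yaw 4.59 F [ 0.4  0.2 -0.2] grip 0.999
shift scaled [-0.003  0.004  0.227] turn -0.004
scale 3.5294117647058822
```

View pics/w10.png

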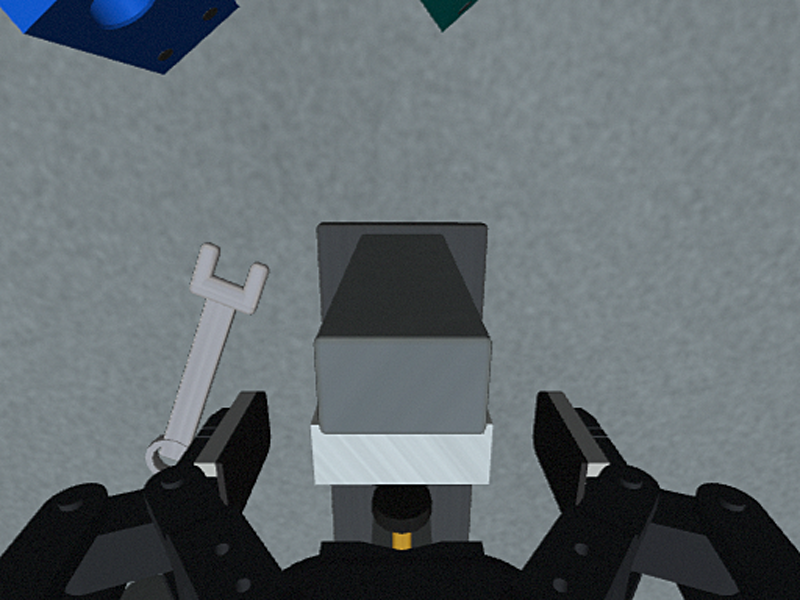

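View pics/c10.png

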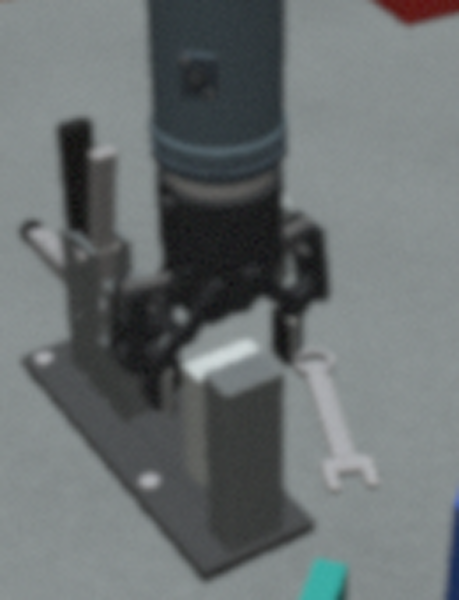

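The block hangs on the pin flush near the anvil and the fingers are clear of it. Lifting away and turning next.

>>> {"method": "apply_moves", "body": {
  "moves": "0 -0.2 0 0 0;0 -0.4 0 0 0;0 -0.6 0 0 0;0 -0.8 0 0 0;0 -0.9 0 0.1 0;0 -0.9 0 0.2 0;0 -0.9 0 0.3 0;0 -0.9 0 0.3 0"
}}

```text
time_s: 8.9
eef_pos: [0.5388, -0.0014, 0.2984]
tool_rot: [[0.0, 0.997, 0.078], [-0.001, 0.078, -0.997], [-1.0, 0.0, 0.001]]
ft_force: [-0.9, -0.3, 0.7]
grip_width: 0.996
```

Run:
```python
from h import *
need([.5489,-.1235,.29],94.65)
print(get_state()['joints'])
snap('wrist','w11');snap('side','s11')
```

```text
t 8.9 pos [ 0.5388 -0.0014  0.2984] yaw 4.45 F [-0.9 -0.3  0.7] grip 0.996
shift scaled [0.043 0.003 0.612] turn -3.149
[-2.09171227e-01  2.05255001e-01  1.46039174e+00 -9.00981002e-04
  1.47537417e+00 -2.86740893e-01]
```

View pics/w11.png

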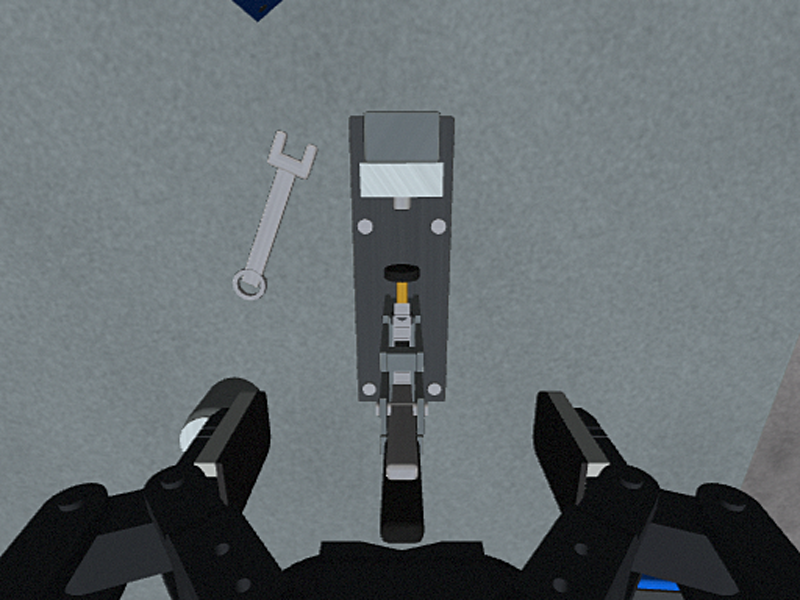

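View pics/s11.png

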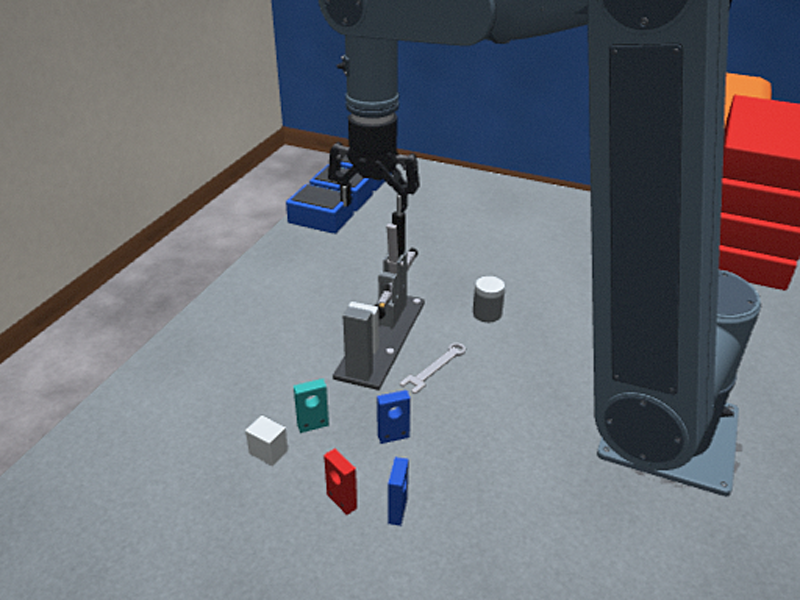

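Run:
```python
from h import *
crop('w11',215,240,300,355,'c11')
im=cv2.imread('pics/c11.png'); im=cv2.convertScaleAbs(im,alpha=2.0,beta=20); cv2.imwrite('pics/c11b.png',im)
```

```text
scale 5.217391304347826
```

View pics/c11b.png

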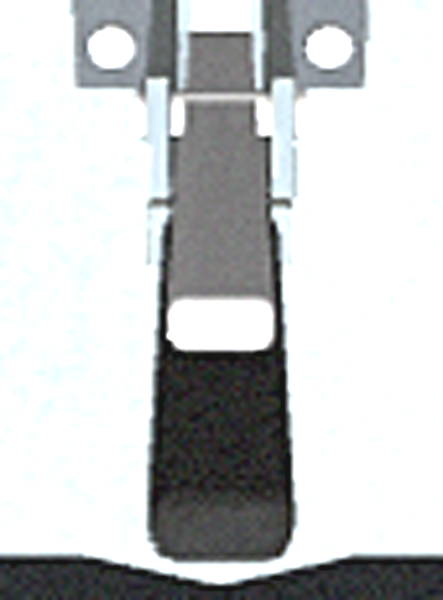

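Run:
```python
from h import *
st=get_state(); c,f=K('wrist'); R=np.array(st['tool_rot']);T=np.array(st['eef_pos']);s=240/46
for l,pts,z in [('trig',[(167,297),(275,297),(275,351),(167,351)],.223),('handle',[(154,485),(293,485),(296,558),(150,558)],.225)]:
    P=np.array([onz(c,f,(u+.5)/s-.5+215,(v+.5)/s-.5+240,z) for u,v in pts])
    print(l,np.round(P.mean(0),4),'tool',np.round(R.T@(P.mean(0)-T),4),np.round(np.linalg.norm(np.roll(P,-1,0)-P,axis=1),4))
```

```text
trig [ 0.5459 -0.0861  0.223 ] tool [0.075  0.0007 0.087 ] [0.0174 0.0106 0.0177 0.0106]
handle [ 0.5494 -0.1247  0.225 ] tool [0.073  0.001  0.1257] [0.0233 0.0157 0.025  0.0157]
```

>>> {"method": "apply_moves", "body": {
  "moves": "0 0 0 0 -0.3;0 0 0 0 -0.6;0 0 0 0 -0.9;0 0 0 0 -1;0 0 0 0 -1"
}}

```text
time_s: 9.5
eef_pos: [0.5385, 0.0016, 0.2981]
tool_rot: [[-0.0, 0.836, 0.549], [0.0, 0.549, -0.836], [-1.0, -0.0, -0.001]]
ft_force: [0.2, -0.2, 0.4]
grip_width: 0.998
```

>>> {"method": "apply_moves", "body": {
  "moves": "0 0 0 0 -0.3;0 0 0 0 -0.6;0 0 0 0 -0.9;0 0 0 0 -1;0 0 0 0 -1"
}}

```text
time_s: 10.0
eef_pos: [0.5385, 0.0012, 0.2982]
tool_rot: [[-0.0, 0.472, 0.882], [0.0, 0.882, -0.472], [-1.0, 0.0, -0.0]]
ft_force: [0.2, 0.0, 0.2]
grip_width: 1.0
```

>>> {"method": "apply_moves", "body": {
  "moves": "0 0 0 0 -0.3;0 0 0 0 -0.6;0 0 0 0 -0.9;0 0 0 0 -1;0 0 0 0 -1"
}}

```text
time_s: 10.5
eef_pos: [0.5386, 0.001, 0.2983]
tool_rot: [[-0.0, -0.007, 1.0], [0.0, 1.0, 0.007], [-1.0, 0.0, -0.0]]
ft_force: [0.5, -0.2, 0.7]
grip_width: 1.003
```

Run:
```python
from h import *
need([.549,-.120,.28],94.65)
```

```text
t 10.5 pos [0.5386 0.001  0.2983] yaw 90.42 F [ 0.5 -0.2  0.7] grip 1.003
shift scaled [ 0.091 -0.605  0.048] turn -0.147
```

>>> {"method": "apply_moves", "body": {
  "moves": "0 0 -0.2 0.02 -0.1;0 0 -0.4 0.04 -0.147;0 0 -0.55 0.05 -0.147;0 0 -0.605 0.05 -0.147;0 0 -0.605 0.05 -0.147;0 0 -0.605 0.05 -0.147"
}}

```text
time_s: 11.1
eef_pos: [0.5496, -0.1194, 0.2982]
tool_rot: [[-0.0, -0.081, 0.997], [0.001, 0.997, 0.081], [-1.0, 0.001, -0.0]]
ft_force: [0.1, 0.5, -0.0]
grip_width: 1.005
```

Run:
```python
from h import *
need([.549,-.120,.185],94.65)
snap('wrist','w12');snap('side','s12')
```

```text
t 11.1 pos [ 0.5496 -0.1194  0.2982] yaw 94.66 F [ 0.1  0.5 -0. ] grip 1.005
shift scaled [ 0.566 -0.003 -0.003] turn 0.000
```

View pics/w12.png

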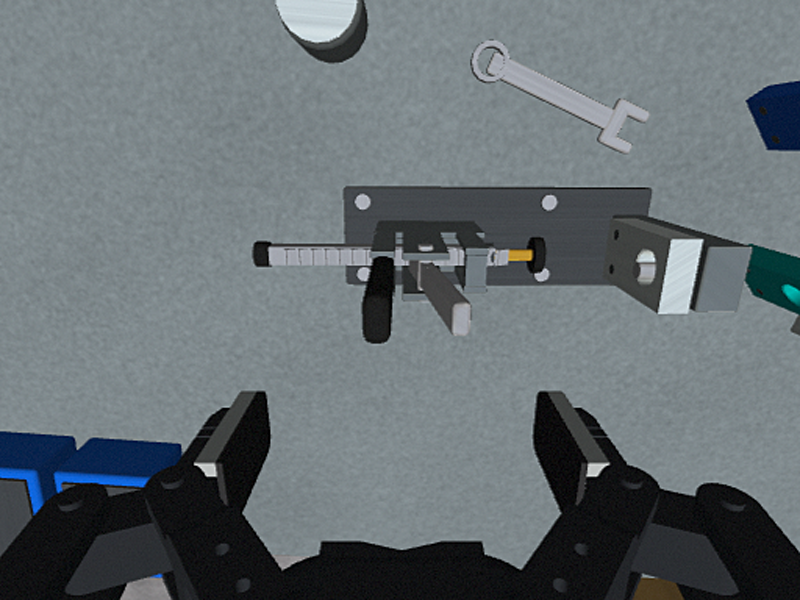

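View pics/s12.png

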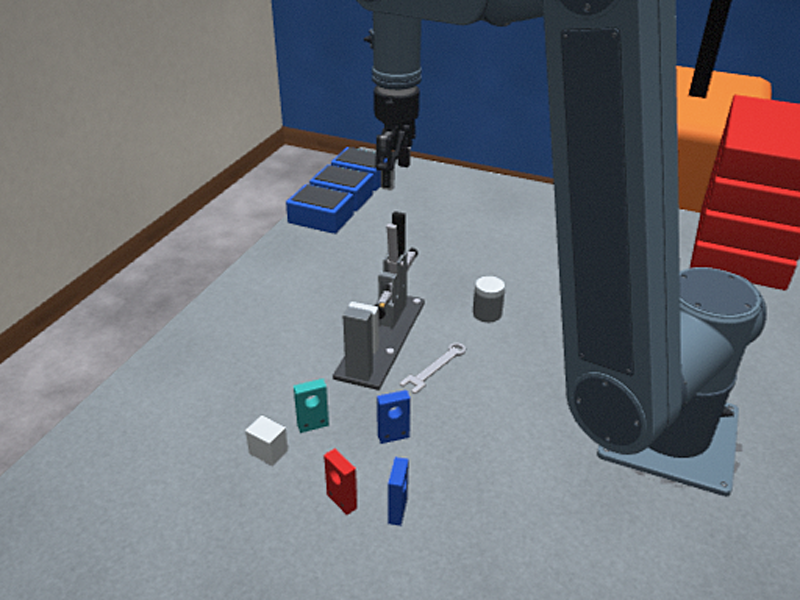

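Run:
```python
from m6 import *
rep([(363,325,.225),(391,325,.225),(377,342,.225),(454,318,.223),(470,318,.223),(538,245,.093),(527,255,.08),(700,245,.144),(668,245,.144)])
crop('w12',220,110,360,220,'c12')
```

```text
[ 0.54969223 -0.11888497  0.298455  ] [ 1.63871979 -0.423597    0.444835  ]
(363, 325) [ 0.5516 -0.1381  0.225 ] tool [ 0.0734 -0.0194  0.0003]
(391, 325) [ 0.5505 -0.1247  0.225 ] tool [ 0.0735 -0.0059  0.0003]
(377, 342) [ 0.5599 -0.1309  0.225 ] tool [ 0.0735 -0.0128  0.0092]
(454, 318) [ 0.5452 -0.0947  0.223 ] tool [ 0.0755  0.0244 -0.0025]
(470, 318) [ 0.5445 -0.087   0.223 ] tool [ 0.0755  0.0321 -0.0025]
(538, 245) [ 0.5305 -0.0196  0.093 ] tool [ 0.2055  0.1004 -0.0109]
(527, 255) [ 0.5414 -0.0227  0.08  ] tool [ 0.2185  0.0965 -0.0003]
(700, 245) [0.5127 0.066  0.144 ] tool [ 0.1545  0.1873 -0.0215]
(668, 245) [0.5143 0.0459 0.144 ] tool [ 0.1545  0.1671 -0.0215]
scale 5.454545454545454
```

View pics/c12.png

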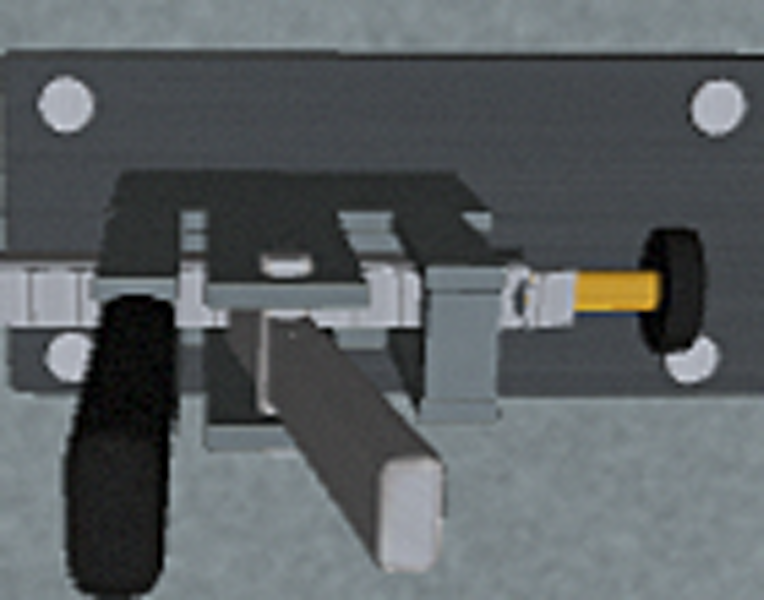

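```bash
cat >> m6.py <<'E'
def padinfo(face,block=None,anv=None,n='wrist'):
    pass
E
python3 - <<'E'
from h import *
c,f=K('wrist');R=np.array(get_state()['tool_rot']);T=np.array(get_state()['eef_pos'])
s=600/110
for l,u,v,z in [('face',706,290,.079),('face top',700,245,.088),('stem end',660,291,.083),('stem start',576,291,.083),('bolt far',719,107,.0155),('bolt near',67,104,.0155)]:
    p=onz(c,f,(u+.5)/s-.5+220,(v+.5)/s-.5+110,z); print(l,np.round(R.T@(p-T),4))
E
```

```text
face [ 0.2195  0.1112 -0.0004]
face top [ 0.2105  0.1061 -0.0123]
stem end [ 0.2155  0.0998 -0.0011]
stem start [ 0.2155  0.0813 -0.0011]
bolt far [ 0.283  0.13  -0.033]
bolt near [ 0.2829 -0.0352 -0.0339]
```

>>> {"method": "apply_moves", "body": {
  "moves": "0 0 -0.021 -0.012 0;0 0.1 -0.021 -0.012 0;0 0.25 -0.021 -0.012 0;0 0.3 -0.021 -0.012 0;0 0.3 -0.021 -0.012 0;0 0.3 -0.021 -0.012 0"
}}

```text
time_s: 11.8
eef_pos: [0.5482, -0.1246, 0.2393]
tool_rot: [[0.001, -0.083, 0.997], [-0.0, 0.997, 0.083], [-1.0, -0.001, 0.001]]
ft_force: [-0.6, 0.6, 1.2]
grip_width: 1.001
```

Run:
```python
from h import *
need([.549,-.123,.185],94.65)
snap('wrist','w13')
```

```text
t 11.8 pos [ 0.5482 -0.1246  0.2393] yaw 94.76 F [-0.6  0.6  1.2] grip 1.001
shift scaled [0.271 0.008 0.005] turn 0.004
```

View pics/w13.png

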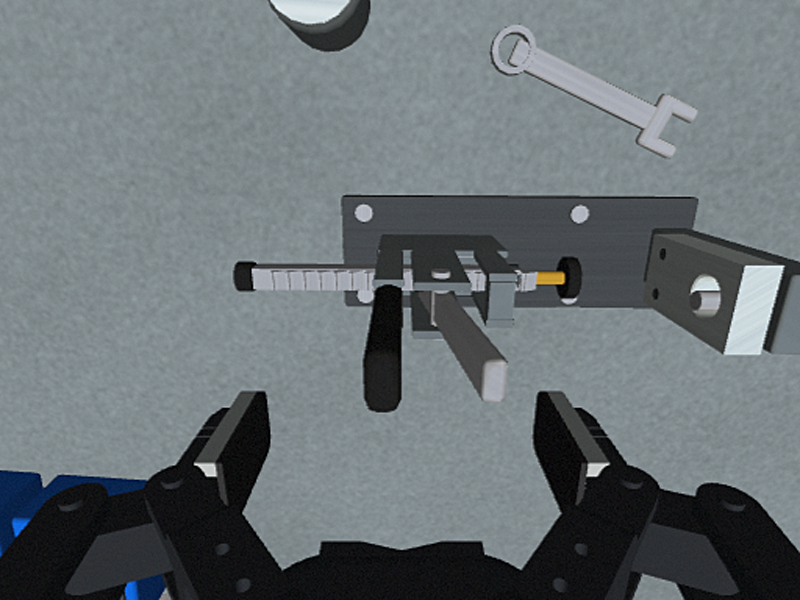

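Run:
```python
from m6 import *
rep([(365,385,.225),(401,385,.225),(383,365,.225),(383,410,.225),(484,380,.223),(507,380,.223),(495,361,.223),(495,401,.223)])
```

```text
[ 0.54845537 -0.1248278   0.239765  ] [-0.43410438  0.41311435  0.7594432 ]
(365, 385) [ 0.5498 -0.1389  0.225 ] tool [ 0.0148 -0.0141  0.0001]
(401, 385) [ 0.5487 -0.1259  0.225 ] tool [ 0.0148 -0.0011  0.0001]
(383, 365) [ 0.5413 -0.133   0.225 ] tool [ 0.0148 -0.0075 -0.0078]
(383, 410) [ 0.5596 -0.1317  0.225 ] tool [ 0.0148 -0.0077  0.0105]
(484, 380) [ 0.5453 -0.096   0.223 ] tool [ 0.0167  0.029  -0.0008]
(507, 380) [ 0.5446 -0.0876  0.223 ] tool [ 0.0167  0.0374 -0.0008]
(495, 361) [ 0.5374 -0.0931  0.223 ] tool [ 0.0167  0.0326 -0.0084]
(495, 401) [ 0.5536 -0.0907  0.223 ] tool [0.0167 0.0336 0.0079]
```

>>> {"method": "apply_moves", "body": {
  "moves": "0 0.08 0.006 0 0;0 0.16 0.006 0 0;0 0.22 0.006 0 0;0 0.27 0.006 0 0;0 0.27 0.006 0 0;0 0.27 0.006 0 0"
}}

```text
time_s: 12.45
eef_pos: [0.5479, -0.1236, 0.1847]
tool_rot: [[0.0, -0.083, 0.997], [-0.0, 0.997, 0.083], [-1.0, -0.0, 0.0]]
ft_force: [-0.1, 0.4, 0.4]
grip_width: 0.999
```

Run:
```python
from h import *
need([.549,-.123,.185],94.65)
snap('wrist','w14')
```

```text
t 12.45 pos [ 0.5479 -0.1236  0.1847] yaw 94.74 F [-0.1  0.4  0.4] grip 0.999
shift scaled [-0.001  0.003  0.006] turn 0.003
```

View pics/w14.png

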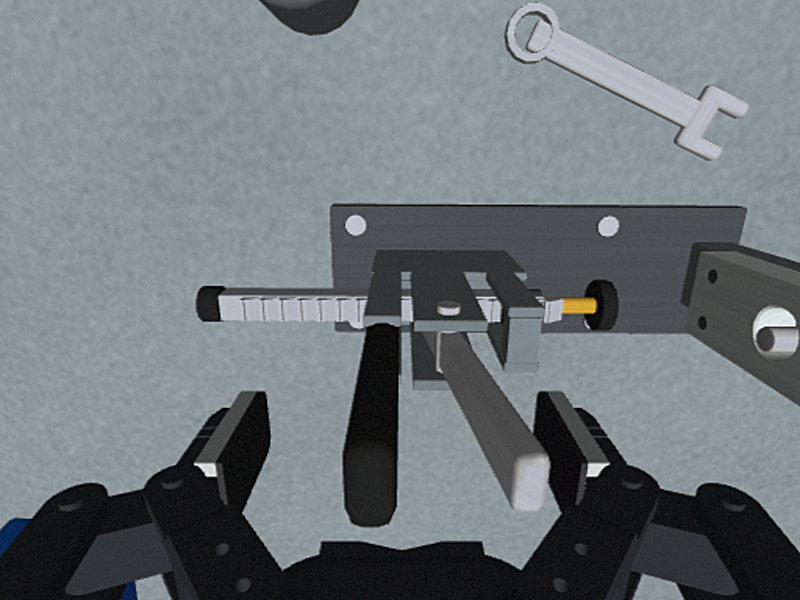

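>>> {"method": "apply_moves", "body": {
  "moves": "1 0 0 0 0;1 0 0 0 0;1 0 0 0 0;1 0 0 0 0;1 0 0 0 0;1 0 0 0 0;1 0 0 0 0",
  "newtons": 50
}}

```text
time_s: 13.2
eef_pos: [0.5481, -0.1234, 0.1863]
tool_rot: [[0.002, -0.082, 0.997], [0.0, 0.997, 0.082], [-1.0, 0.0, 0.002]]
ft_force: [-2.4, -0.2, 9.6]
grip_width: 0.358
```

Run:
```python
from h import *
need([.549,-.123,.185],94.65)
snap('wrist','w15')
```

```text
t 13.2 pos [ 0.5481 -0.1234  0.1863] yaw 94.69 F [-2.4 -0.2  9.6] grip 0.358
shift scaled [0.007 0.002 0.005] turn 0.001
```

View pics/w15.png

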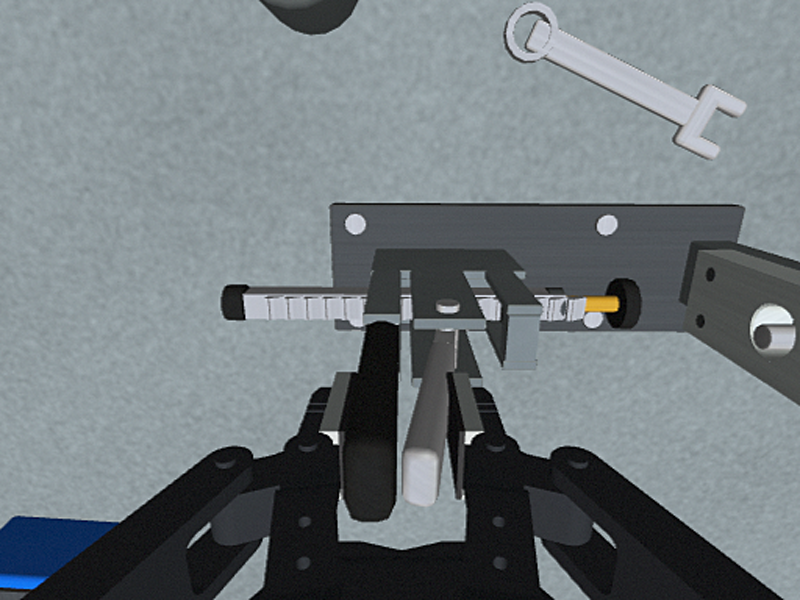

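The squeeze is full at 30.4 mm opening and the pad has advanced (its right rim moved from 618 to 641). Releasing for the next stroke.

>>> {"method": "apply_moves", "body": {
  "moves": "0.2 0 0 0 0;0.2 0 0 0 0;0.2 0 0 0 0;0.2 0 0 0 0;0.2 0 0 0 0"
}}

```text
time_s: 13.75
eef_pos: [0.5475, -0.1229, 0.184]
tool_rot: [[-0.0, -0.083, 0.997], [0.001, 0.997, 0.083], [-1.0, 0.001, -0.0]]
ft_force: [0.5, 4.1, 0.3]
grip_width: 0.801
```

Run:
```python
from h import *
need([.549,-.123,.185],94.65)
snap('wrist','w16')
```

```text
t 13.75 pos [ 0.5475 -0.1229  0.184 ] yaw 94.74 F [0.5 4.1 0.3] grip 0.801
shift scaled [-0.005 -0.001  0.007] turn 0.003
```

View pics/w16.png

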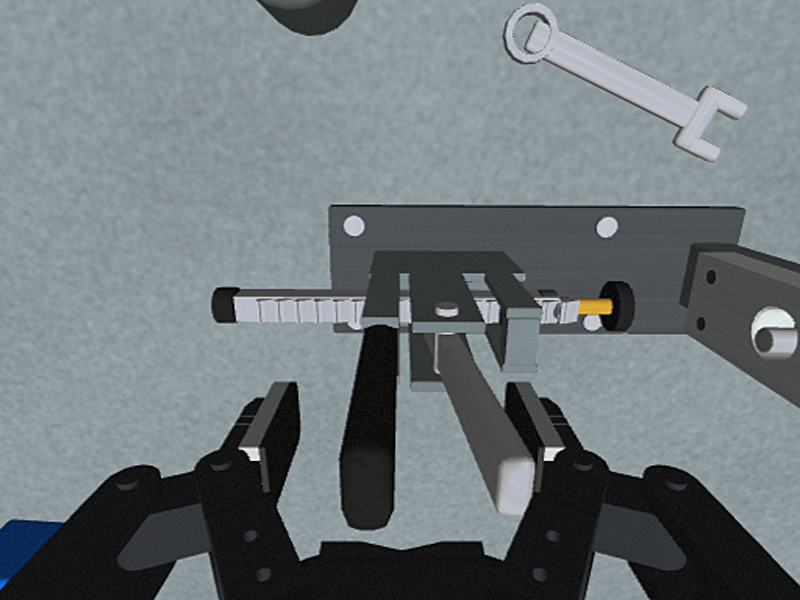

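>>> {"method": "apply_moves", "body": {
  "moves": "0 0 0 0 0;0 0 0 0 0;0 0 0 0 0"
}}

```text
time_s: 14.1
eef_pos: [0.5477, -0.124, 0.1844]
tool_rot: [[0.0, -0.082, 0.997], [-0.001, 0.997, 0.082], [-1.0, -0.001, 0.0]]
ft_force: [0.2, -0.2, -0.4]
grip_width: 0.998
```

```bash
cat > pm.py <<'E'
from h import *
import sys
# pad metrics: pixel (800x600) -> clamp x along pin line at height z
def cx(u,v,z):
    c,f=K('wrist');st=get_state();R=np.array(st['tool_rot']);T=np.array(st['eef_pos']);s=800/512
    p=onz(c,f,(u+.5)/s-.5,(v+.5)/s-.5,z); return (R.T@(p-T))[1]*1000-95
E
python3 - <<'E'
from h import *
need([.549,-.123,.185],94.65)
snap('wrist','w17'); crop('w17',200,120,500,290,'c17')
crop('w14',330,160,430,230,'a14');crop('w17',330,160,430,230,'a17');crop('w15',330,160,430,230,'a15')
ims=[cv2.imread(f'pics/a{i}.png')[:, :] for i in (14,15,17)]
v=np.vstack([cv2.resize(i,(560,196*2//2+4)) for i in ims]); cv2.imwrite('pics/abc.png',v)
E
```

```text
t 14.1 pos [ 0.5477 -0.124   0.1844] yaw 94.73 F [ 0.2 -0.2 -0.4] grip 0.998
shift scaled [-0.003  0.004  0.007] turn 0.003
scale 2.6666666666666665
scale 8.0
scale 8.0
scale 8.0
```

View pics/abc.png

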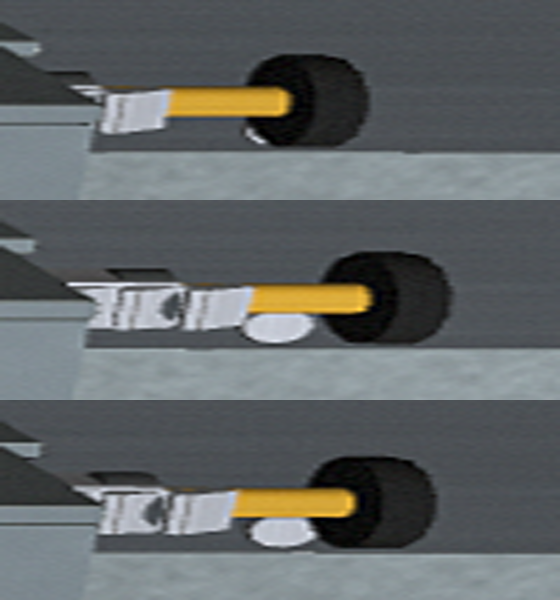

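View pics/c17.png

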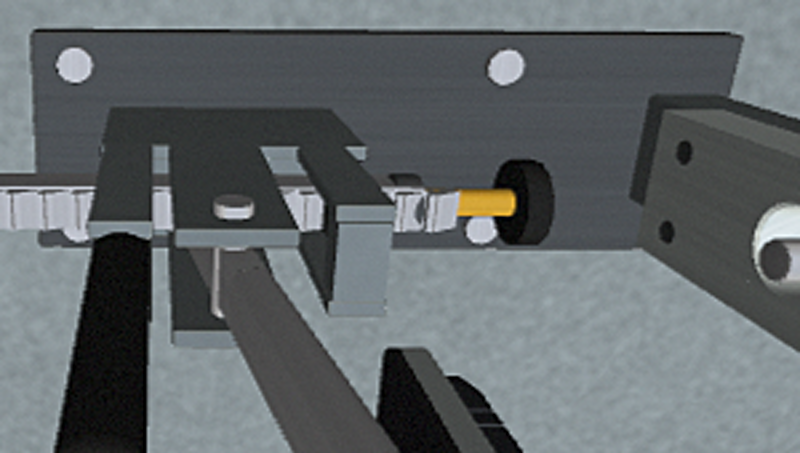

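>>> {"method": "apply_moves", "body": {
  "moves": "1 0 0 0 0;1 0 0 0 0;1 0 0 0 0;1 0 0 0 0;1 0 0 0 0;1 0 0 0 0"
}}

```text
time_s: 14.75
eef_pos: [0.5478, -0.1234, 0.1859]
tool_rot: [[0.001, -0.082, 0.997], [0.0, 0.997, 0.082], [-1.0, 0.0, 0.001]]
ft_force: [-1.6, -0.1, 9.4]
grip_width: 0.353
```

>>> {"method": "apply_moves", "body": {
  "moves": "0 0 0 0 0;0 0 0 0 0;0 0 0 0 0;0 0 0 0 0;0 0 0 0 0;0 0 0 0 0"
}}

```text
time_s: 15.35
eef_pos: [0.5476, -0.1236, 0.1842]
tool_rot: [[-0.0, -0.083, 0.997], [-0.0, 0.997, 0.083], [-1.0, -0.0, -0.0]]
ft_force: [-0.1, 0.6, -0.7]
grip_width: 0.999
```

>>> {"method": "apply_moves", "body": {
  "moves": "1 0 0 0 0;1 0 0 0 0;1 0 0 0 0;1 0 0 0 0;1 0 0 0 0;1 0 0 0 0"
}}

```text
time_s: 15.95
eef_pos: [0.5478, -0.1234, 0.1858]
tool_rot: [[0.001, -0.082, 0.997], [0.001, 0.997, 0.082], [-1.0, 0.0, 0.001]]
ft_force: [-1.8, -0.6, 9.5]
grip_width: 0.357
```

>>> {"method": "apply_moves", "body": {
  "moves": "0 0 0 0 0;0 0 0 0 0;0 0 0 0 0;0 0 0 0 0;0 0 0 0 0;0 0 0 0 0"
}}

```text
time_s: 16.55
eef_pos: [0.5476, -0.1236, 0.1842]
tool_rot: [[-0.0, -0.083, 0.997], [-0.0, 0.997, 0.083], [-1.0, -0.0, -0.0]]
ft_force: [-0.7, 0.3, -0.2]
grip_width: 0.999
```

Run:
```python
from h import *
need([.549,-.123,.185],94.65)
snap('wrist','w18'); crop('w18',250,120,500,290,'c18')
```

```text
t 16.55 pos [ 0.5476 -0.1236  0.1842] yaw 94.74 F [-0.7  0.3 -0.2] grip 0.999
shift scaled [-0.004  0.002  0.007] turn 0.003
scale 3.2
```

View pics/c18.png

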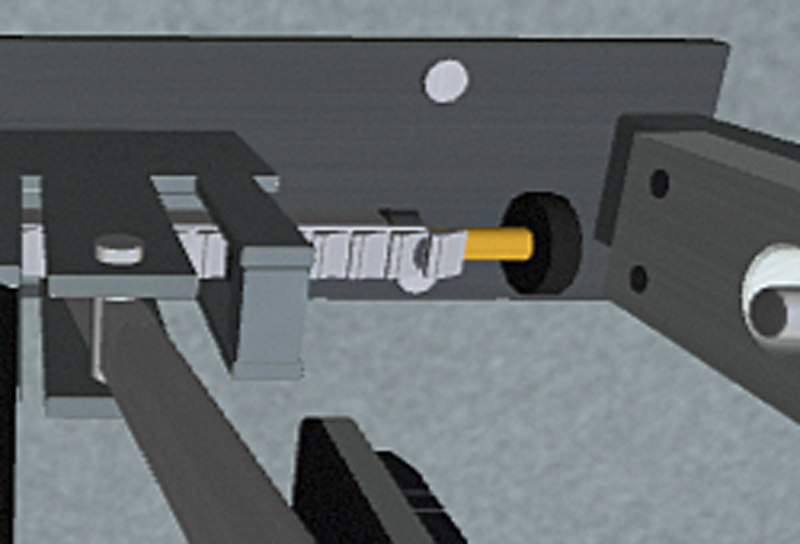

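>>> {"method": "apply_moves", "body": {
  "moves": "1 0 0 0 0;1 0 0 0 0;1 0 0 0 0;1 0 0 0 0;1 0 0 0 0;1 0 0 0 0"
}}

```text
time_s: 17.2
eef_pos: [0.5478, -0.1234, 0.1858]
tool_rot: [[0.001, -0.082, 0.997], [0.0, 0.997, 0.082], [-1.0, 0.0, 0.001]]
ft_force: [-2.9, -0.7, 9.7]
grip_width: 0.35
```

>>> {"method": "apply_moves", "body": {
  "moves": "0 0 0 0 0;0 0 0 0 0;0 0 0 0 0;0 0 0 0 0;0 0 0 0 0;0 0 0 0 0"
}}

```text
time_s: 17.8
eef_pos: [0.5476, -0.1236, 0.1842]
tool_rot: [[-0.0, -0.083, 0.997], [-0.0, 0.997, 0.083], [-1.0, -0.0, -0.0]]
ft_force: [-0.1, -0.1, 0.1]
grip_width: 1.0
```

Run:
```python
from h import *
need([.549,-.123,.185],94.65)
snap('wrist','w19'); crop('w19',250,120,500,290,'c19')
```

```text
t 17.8 pos [ 0.5476 -0.1236  0.1842] yaw 94.74 F [-0.1 -0.1  0.1] grip 1.0
shift scaled [-0.004  0.002  0.007] turn 0.003
scale 3.2
```

View pics/c19.png

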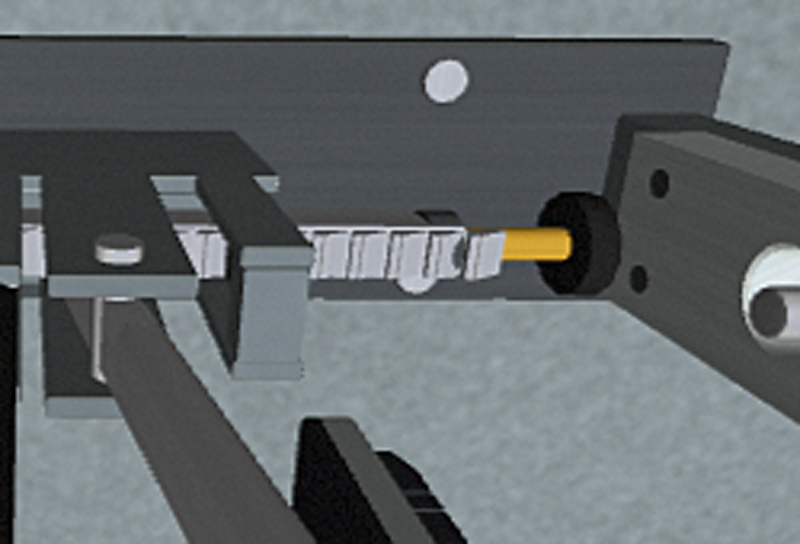

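Run:
```python
from h import *
c,f=K('wrist');st=get_state();R=np.array(st['tool_rot']);T=np.array(st['eef_pos'])
def cxx(u,v,z,x0,y0,s):
    p=onz(c,f,(u+.5)/s-.5+x0,(v+.5)/s-.5+y0,z); q=R.T@(p-T); return np.round(q[1:]*1000,1)
# reference: handle back side & anvil etc. tool y
print('pad face now',cxx(621,243,.079,250,120,3.2), 'stem joint',cxx(571,243,.084,250,120,3.2),'rodtip',cxx(503,243,.084,250,120,3.2))
print('block bottom edge corners', cxx(598,240,.054,250,120,3.2),cxx(612,299,.054,250,120,3.2),'tophole ctr front', cxx(789,298,.119,250,120,3.2))
im=cv2.imread('pics/w19_raw.png'); 
for y in (79,): pass
```

```text
pad face now [158.5   1.8] stem joint [1.422e+02 1.000e-01] rodtip [1.244e+02 1.000e-01]
block bottom edge corners [168.3   9.7] [176.1  28.5] tophole ctr front [172.6   1. ]
```

>>> {"method": "apply_moves", "body": {
  "moves": "1 0 0 0 0;1 0 0 0 0;1 0 0 0 0;1 0 0 0 0;1 0 0 0 0;1 0 0 0 0"
}}

```text
time_s: 18.45
eef_pos: [0.5478, -0.1234, 0.1858]
tool_rot: [[0.001, -0.082, 0.997], [0.0, 0.997, 0.082], [-1.0, 0.0, 0.001]]
ft_force: [-2.4, -0.6, 9.5]
grip_width: 0.354
```

>>> {"method": "apply_moves", "body": {
  "moves": "0 0 0 0 0;0 0 0 0 0;0 0 0 0 0;0 0 0 0 0;0 0 0 0 0;0 0 0 0 0"
}}

```text
time_s: 19.05
eef_pos: [0.5476, -0.1236, 0.1842]
tool_rot: [[-0.0, -0.083, 0.997], [-0.0, 0.997, 0.083], [-1.0, -0.0, -0.0]]
ft_force: [0.1, 1.0, 0.3]
grip_width: 0.999
```

Run:
```python
from h import *
need([.549,-.123,.185],94.65)
snap('wrist','w20'); crop('w20',250,120,500,290,'c20')
```

```text
t 19.05 pos [ 0.5476 -0.1236  0.1842] yaw 94.74 F [0.1 1.  0.3] grip 0.999
shift scaled [-0.004  0.002  0.007] turn 0.003
scale 3.2
```

View pics/c20.png

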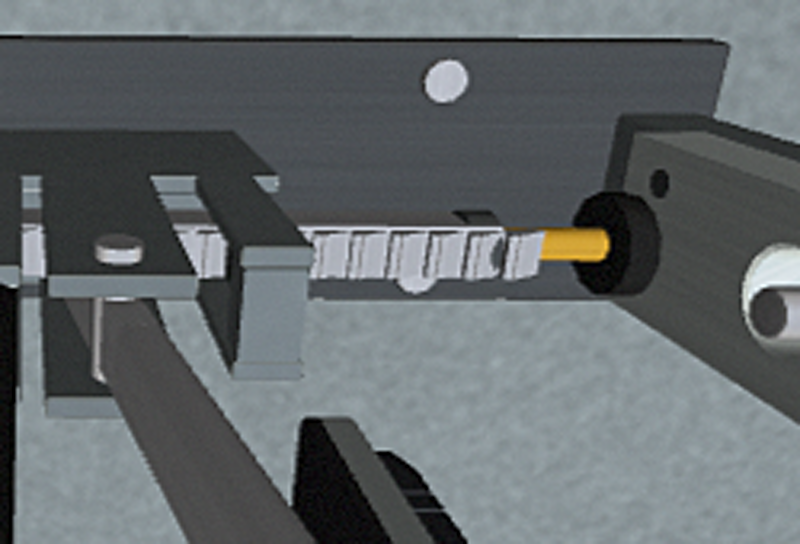

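The stem still shows its full length (crop 541→609, 68 px) and the block hasn't moved. I'll do the sixth stroke and look while it is squeezed.

>>> {"method": "apply_moves", "body": {
  "moves": "1 0 0 0 0;1 0 0 0 0;1 0 0 0 0;1 0 0 0 0;1 0 0 0 0;1 0 0 0 0"
}}

```text
time_s: 19.7
eef_pos: [0.5478, -0.1234, 0.1858]
tool_rot: [[0.001, -0.082, 0.997], [0.0, 0.997, 0.082], [-1.0, 0.0, 0.001]]
ft_force: [-2.6, -0.9, 10.6]
grip_width: 0.35
```

Run:
```python
from h import *
need([.549,-.123,.185],94.65)
snap('wrist','w21'); crop('w21',250,120,500,290,'c21')
```

```text
t 19.7 pos [ 0.5478 -0.1234  0.1858] yaw 94.7 F [-2.6 -0.9 10.6] grip 0.35
shift scaled [0.004 0.001 0.006] turn 0.002
scale 3.2
```

View pics/c21.png

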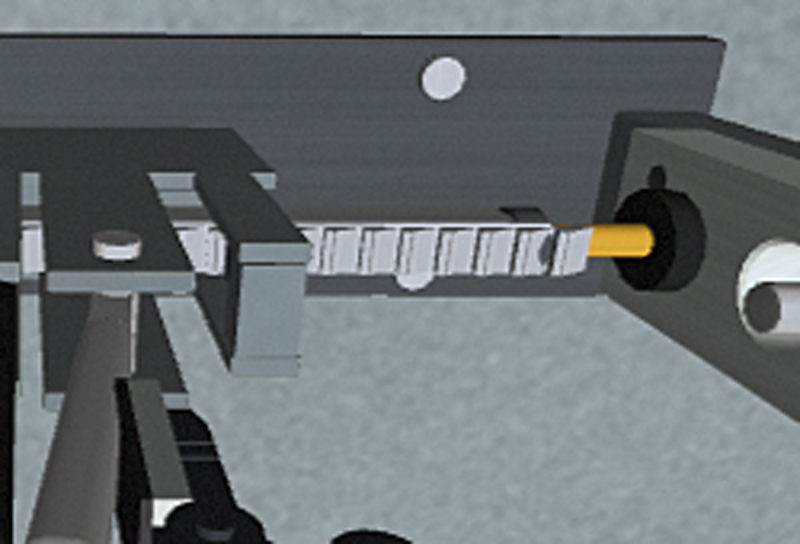

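>>> {"method": "apply_moves", "body": {
  "moves": "0 0 0 0 0;0 0 0 0 0;0 0 0 0 0;0 0 0 0 0;0 0 0 0 0;0 0 0 0 0"
}}

```text
time_s: 20.35
eef_pos: [0.5476, -0.1236, 0.1842]
tool_rot: [[-0.0, -0.083, 0.997], [-0.0, 0.997, 0.083], [-1.0, -0.0, -0.0]]
ft_force: [0.6, -0.2, 0.2]
grip_width: 0.997
```

>>> {"method": "apply_moves", "body": {
  "moves": "1 0 0 0 0;1 0 0 0 0;1 0 0 0 0;1 0 0 0 0;1 0 0 0 0;1 0 0 0 0;1 0 0 0 0"
}}

```text
time_s: 21.05
eef_pos: [0.5478, -0.1234, 0.1858]
tool_rot: [[0.001, -0.082, 0.997], [0.001, 0.997, 0.082], [-1.0, 0.001, 0.001]]
ft_force: [-1.8, -0.7, 9.3]
grip_width: 0.358
```

Run:
```python
from h import *
need([.549,-.123,.185],94.65)
snap('wrist','w22'); crop('w22',250,120,500,290,'c22')
snap('side','s22'); snap('scene','sc22'); crop('s22',200,150,320,250,'d22');crop('sc22',160,100,330,270,'e22')
```

```text
t 21.05 pos [ 0.5478 -0.1234  0.1858] yaw 94.69 F [-1.8 -0.7  9.3] grip 0.358
shift scaled [0.004 0.001 0.006] turn 0.001
scale 3.2
scale 6.0
scale 3.5294117647058822
```

View pics/c22.png

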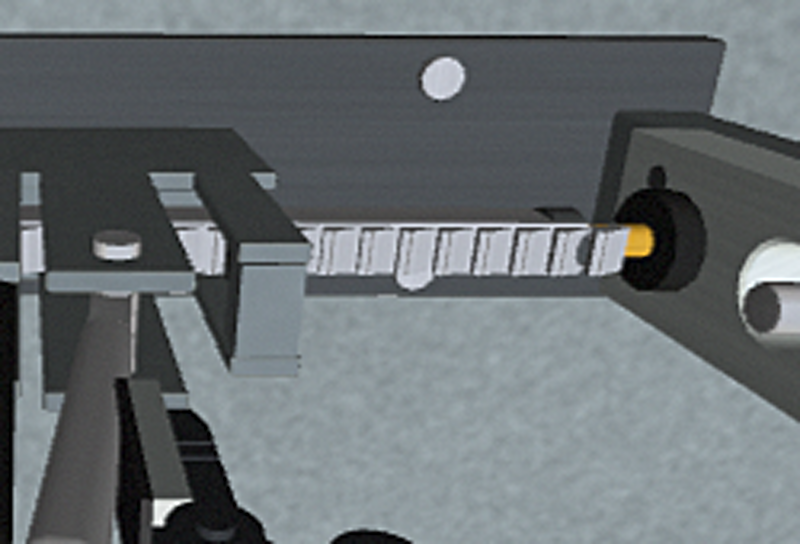

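View pics/d22.png

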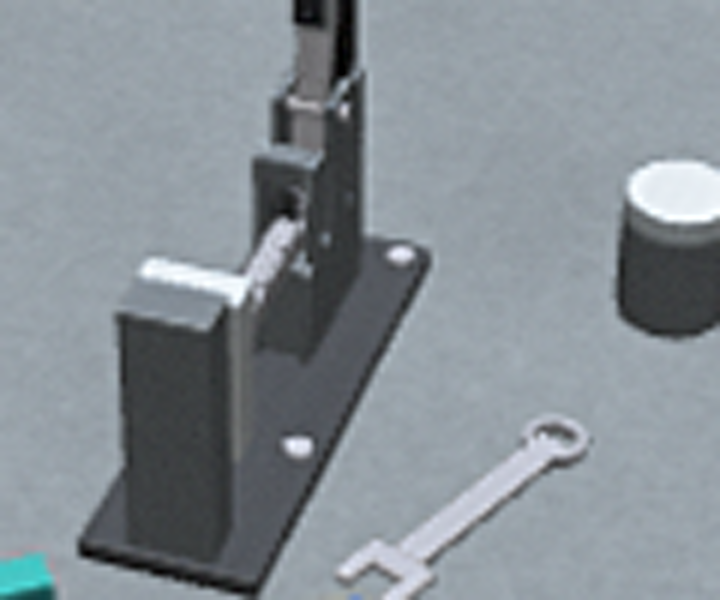

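View pics/sc22.png

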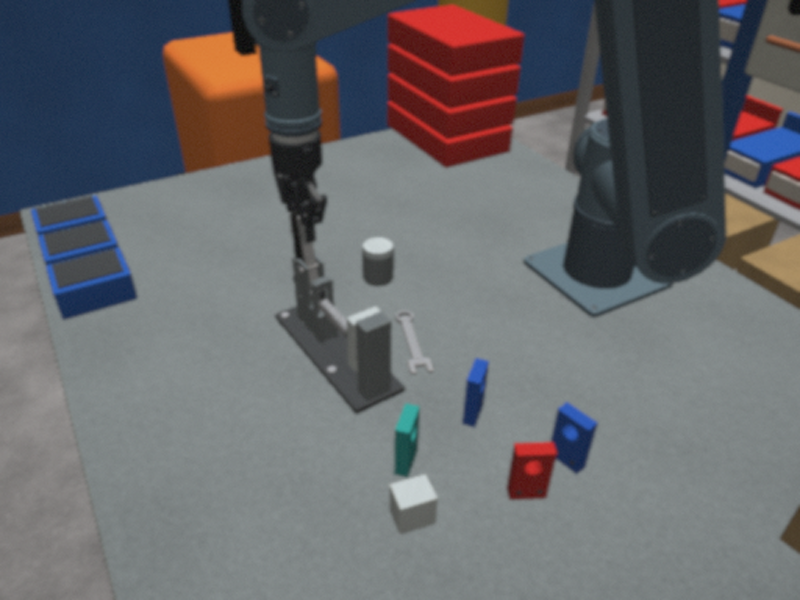

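The brass stem shows only 26 px of its free 68 px, so it is pushed in about 11 mm. The block is flush and the trigger is fully squeezed (30 mm). Handing in while holding.

```bash
python3 -c "
from h import *
need([.549,-.123,.185]); print(finish_job())"
```

```text
t 21.2 pos [ 0.5478 -0.1234  0.1858] yaw 94.69 F [-1.6 -0.6  9. ] grip 0.357
shift scaled [0.004 0.001 0.006] 
the job is handed in; nothing more can be done
None
```

The grey block with the hole hangs on the clamp's pin, pressed against the anvil, and the gripper is holding the trigger fully squeezed. I let go of the block once it hung on the pin, then gave the trigger seven full strokes and did not release the seventh. I handed the job in at 21.2 s; no verdict was reported.

What the last checks showed:
- **Stem:** about 26 px of the brass stem still shows, against about 68 px when free. That puts it roughly 11 mm in, inside the best range of 6 to 18 mm.
- **Block:** it lies flush with the anvil as far as the pictures show. The pad's face did not move between strokes six and seven.
- **Trigger:** the gripper opening is about 30 mm, which is the fully squeezed size. The steady force on the tool is about 9 N.
- **Other things:** the blank, spanner, tin and coloured blocks look undisturbed in the last pictures. I judged this by eye and did not measure them.

One disagreement came up: two estimates of the clamp's position along its length differed by about 5 mm. I used the direct view of the handle and trigger, and the full squeeze bore that out.

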